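# Sweep the spent coin cells into the collection slot

### The arm

A 7-joint arm with a two-finger parallel gripper is mounted at the origin on the work surface. World frame = base frame: x ahead of the robot, y to its left, z up, the work surface at z = 0. Lengths are in m, angles in rad, forces in N, time in s.
With the tool pointing down it reaches from about 0.4 to 0.925 m from the base axis. Payload 4.1 kg.
Tool frame: the origin (TCP) lies at the very end of the fingers, on their centre line; the grasp point (between the pads) lies 19 mm behind it; z points along the fingers, y is the direction in which the jaws open and shut (so a half turn about z gives the same grasp; the last joint's range is limited). The gripper opens to 85 mm and grips with 20 to 120 N. Pads are 22 mm wide; open, the fingers measure 114 mm over their backs; the gripper's body (76 mm by 85 mm) begins 54 mm behind the grasp point. The pads swing forward as they close: fully open they stand 13 mm farther back than shut.
Start: joints at [1.035, 0.398, 0.045, 1.537, -0.019, 1.207, -0.051], TCP at [0.275, -0.589, 0.209] pointing down, gripper open.
Joint ranges: [-2.82, 2.82], [-0.49, 2.23], [-1.37, 1.46], [0, 2.46], [-1.36, 4.5], [0.23, 2], [-2.94, 2.94]. Speed limits (rad/s): [2.57, 2.57, 3.14, 3.14, 3.14, 3.14, 3.14].

### API

Orientations are given as a rotation vector (axis times angle).
In Python, from plant import r gives the robot as it stands.
- The arm moves only by the shell command python3 -m creep 'ROWS' [FORCE]. ROWS is a JSON object of lists of equal length, an entry for each row: "grip": the finger opening in mm, from 0 to 85.4; "xyz": the shift along the world's x, y, z in mm, a list of three; "rot": the turn, a rotation vector about the world's x, y, z in degrees, a list of three. In form: {"grip": [grip, ...], "xyz": [[tx, ty, tz], ...], "rot": [[ax, ay, az], ...]}. A call has 1 to 12 rows; each row shifts and turns the commanded pose from where the row before left it; what a row does not reach is not made up. A row lasts 1/10 s, in which the tool goes at most 50 mm and 8.59 degrees, less where a joint would pass 70% of its speed; a pose out of reach is approached as far as the arm can. A call is refused whole if a number of a shift passes 50 or a number of a turn 8.59, either way. A call with a gripper value outside its range is refused whole. The fingers move at their own pace and stop on an object; FORCE is the grip in N (left out, the last holds). Time passes only in rows, so rows that do not move let the fingers close. It gives the time, the measured TCP pose, the force and the opening at its end, in the units of the state.
- r.observe(): the state, without advancing time (a new reading comes with each control period).
- r.grab_frame(name): name is "scene" or "top" or "wrist"; returns the picture (480x640x3 uint8, red, green, blue); there is no depth.
- r.camera_params(name): a dict with "mtx" (3x3 intrinsics, pixels), "R" (3x3) and "t" (3): a world point X has camera coordinates R X + t. Camera axes: x right, y down, z forward; pixel columns grow to the right and rows downward; lengths in m; the calibration is good to about 2 mm. A picture is of the moment at which its call begins: read the wrist's pose just before it. camera_params takes no time and is no camera call; for the wrist camera it gives the pose at the moment of the call.
- r.finish_job(): hands the job in, once; it reports no verdict.
Trained networks look in the newest picture that a camera, given by its name, has taken for a name from the list of things; names that differ only in an ending like _2 or _b are one class to them, and where a whole thing is asked for, a point or a joint stands for the part that bears it (a point fixed in the world has none). Each returns a list of dicts, best first, with "score" (0 to 1); they miss things now and then, are a little off and sometimes report something else, mostly with a low value. They report only what shows in the picture. A call takes as long as a camera call.
- r.look_for(thing, camera): "point" ([x, y, z] in m, in world coordinates, good to about 4 mm: the middle of the surface that is visible of it).
The state is a dict: "clock": time; "qpos": joint angles; "joint_vel": joint speeds; "joint_torque": joint torques, N m; "position": TCP position; "tool_rot": TCP orientation; "ft_force": force on the tool from outside, world axes, zero at the start; "wrist_torque": the same for the moment, N m; "gripper_width": finger opening in m.
Only numpy, scipy, OpenCV 4.12 (cv2) and the standard library are available. Lean on these libraries where they do the work, as an engineer would, in place of code of your own. Each camera call takes 0.05 s, during which the arm holds its last target.

### The job

Sweep the three spent coin cells (red stickers) across the wooden sorting board with the fingertips and through the narrow gate, one at a time, so that each drops into the slot behind it; bring the next cell up to the gate only when the one before has dropped. Only push them along the deck: do not pick any up. Leave the good cell (green sticker), the cup, the upright battery and the tin where they are.

Things in the scene. Friction and masses are not known exactly. Their poses are not given: they have to be found in the camera images.
- board: plywood sorting board, fixed, its place and yaw (+-0.3 rad) vary. Origin on its underside below the gate's middle; +x points from the deck through the gate into the slot, y along the fence, z up. Deck top 60 mm above the origin, x = -170 to 0, y = -125 to 125 mm; its three outer edges have no rim. At x = 0 the deck ends in a sheer drop into the slot; a cell tips in once its centre is past x = 0.
- gate (a point): middle of the 34 mm wide gate at deck height, on the edge of the drop (board x = 0, y = 0); axes as the board's. The gate is the gap in an aluminium fence 13 mm high, 6 mm thick (x = -6 to 0 mm). Two wings as high, 5 mm thick, form a funnel before it, from (0, +-17) to (-16, +-45) mm. The pusher need not pass the gate.
- slot (a point): middle of the slot's floor, axes as the board's. The slot is an open-topped aluminium box beyond the gate: inside board x = 0 to 66 mm, y = -55 to 55 mm, floor 4 mm above the board's origin, outer walls up to 70 mm above it.
- spent_a: spent coin cell, a steel disc 24.5 mm in diameter and 7.7 mm thick, about 10 to 16 g, lying flat on the deck, with a round red sticker 17 mm wide on its faces. Origin at the centre of the disc (3.85 mm above the deck); z is the disc's axis, upright at the start. It slides when pushed and stops when the push stops.
- spent_b: spent coin cell, a steel disc 24.5 mm in diameter and 7.7 mm thick, about 10 to 16 g, lying flat on the deck, with a round red sticker 17 mm wide on its faces. Origin at the centre of the disc (3.85 mm above the deck); z is the disc's axis, upright at the start. It slides when pushed and stops when the push stops.
- spent_c: spent coin cell, a steel disc 24.5 mm in diameter and 7.7 mm thick, about 10 to 16 g, lying flat on the deck, with a round red sticker 17 mm wide on its faces. Origin at the centre of the disc (3.85 mm above the deck); z is the disc's axis, upright at the start. It slides when pushed and stops when the push stops.
- good: good coin cell, a steel disc 24.5 mm in diameter and 7.7 mm thick, about 10 to 16 g, lying flat on the deck, with a round green sticker 17 mm wide on its faces. Origin at the centre of the disc (3.85 mm above the deck); z is the disc's axis, upright at the start. It slides when pushed and stops when the push stops. It stays. The four cells start in changing order on an arc of about 130 mm radius round the gate, on its deck side, some 63 mm apart.
- cup: black drinking cup, 76 mm wide at the rim, 85 mm high, standing empty beside the board's +y side; origin at the centre of its underside
- battery: orange cylindrical battery, 18.4 mm in diameter, 65 mm high, standing upright beside the board's -y side; origin at the centre of its underside; easily tipped
- tin: closed round aluminium tin, 56 mm in diameter, 40 mm high, beside the board's -y side nearer the robot; origin at the centre of its underside

How it is judged:
By the outcome, as a careful person would: the job done as asked, in the order asked, and still so for the second after the job is handed in, with the robot touching nothing.
It also fails if it takes over 54 s, if anything falls off the work surface, if the arm or the gripper's body presses on something with over 40 N, if the wrist force passes 120 N, or if a joint passes its speed limit or range.

## Working session

There is one attempt and no reset: what is moved stays moved. The work goes in short steps, Python scripts to look and compute and a shell command to move; the robot and the scene stay as the last step left them, time stands still between calls to the robot, and variables do not carry over. Pictures are saved under pics/ and viewed, and the job is handed in when it is done.

```bash
ls; mkdir -p pics; python3 - <<'E'
from plant import r
import cv2
s=r.observe();print(s)
for n in ["scene","top"]:
    im=r.grab_frame(n);cv2.imwrite(f"pics/{n}0.png",im[:,:,::-1])
for t in ["board","gate","slot","spent_a","good","cup","battery","tin"]:
    try:
        for d in r.look_for(t,"top")[:5]: print(t,d)
    except Exception as e: print(t,e)
print(r.camera_params("top"));print(r.observe()['clock'])
E
```

```text
pics
{'clock': 0.0, 'qpos': array([ 1.03500829,  0.39920179,  0.04506702,  1.53787932, -0.01870897,
        1.20692982, -0.05072074]), 'joint_vel': array([-1.00758670e-03, -3.12716235e-04, -5.86662865e-04,  2.21518938e-03,
       -1.27500294e-03,  5.50865191e-04, -2.45588711e-05]), 'joint_torque': array([-5.88865751e-04, -4.75135088e+01,  1.36424806e+00, -2.54226404e+01,
        1.14282998e-02,  9.62296006e-03, -7.88893686e-06]), 'position': array([ 0.27467947, -0.58835059,  0.20825817]), 'tool_rot': array([-3.06508201e+00, -6.80337711e-01,  8.95408980e-04]), 'ft_force': array([-0.00477128,  0.5187101 , -0.7602678 ]), 'wrist_torque': array([-0.02705867,  0.03364596,  0.00275586]), 'gripper_width': 0.08555786104077576}
board {'point': [0.5693, 0.105, 0.0651], 'score': 0.89}
gate {'point': [0.5631, 0.1018, 0.0646], 'score': 0.6}
slot {'point': [0.5682, 0.1019, 0.0672], 'score': 0.61}
spent_a {'point': [0.502, 0.0805, 0.0717], 'score': 0.52}
good {'point': [0.5341, 0.0328, 0.0713], 'score': 0.69}
cup {'point': [0.5862, 0.3127, 0.0439], 'score': 0.56}
battery {'point': [0.5795, -0.0946, 0.0681], 'score': 0.54}
tin {'point': [0.4562, -0.1119, 0.0457], 'score': 0.85}
{'mtx': array([[441.18996132,   0.        , 318.00272331],
       [  0.        , 441.18996132, 234.92931306],
       [  0.        ,   0.        ,   1.        ]]), 'R': array([[-0.01022396, -0.9995593 ,  0.02786907],
       [-0.99550476,  0.00755021, -0.09441015],
       [ 0.09415812, -0.02870904, -0.99514323]]), 't': array([0.02807246, 0.56157389, 0.87613922])}
0.5
```

View pics/top0.png

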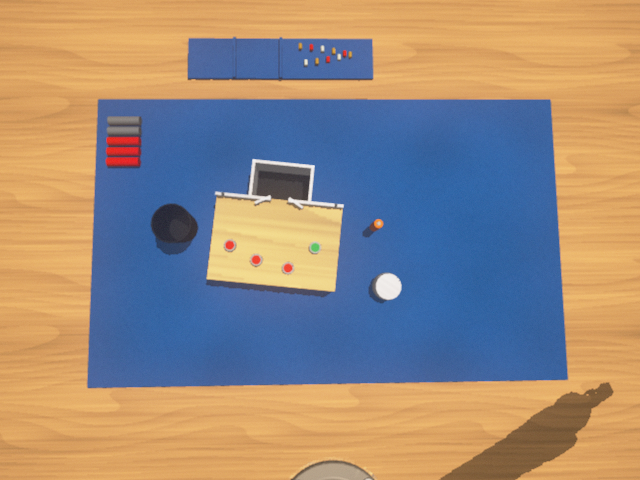

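View pics/scene0.png

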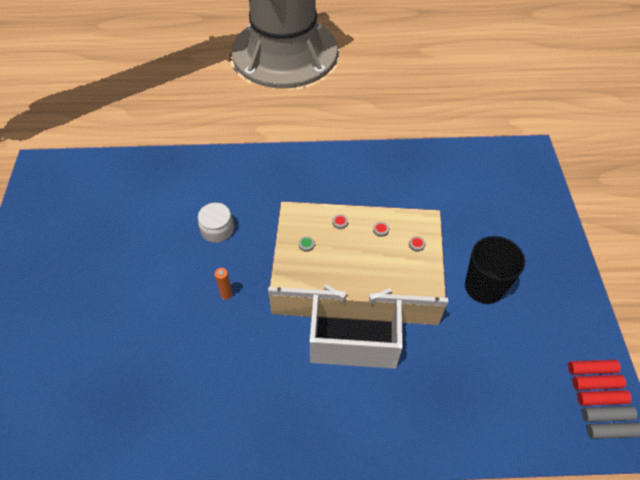

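The top view shows the fence from (218,194) to (341,206), with the slot above it. The red stickers are at (230,245), (256,260) and (288,268), and the green one is at (315,247). Next I'll convert these to world positions.

```bash
cat > h.py <<'E'
import numpy as np,cv2
def ray(P,u,v,z):
    K,R,t=P['mtx'],P['R'],P['t']
    d=R.T@np.linalg.solve(K,[u,v,1.]);c=-R.T@t
    return c+d*(z-c[2])/d[2]
def proj(P,X):
    p=P['mtx']@(P['R']@np.asarray(X)+P['t']);return p[:2]/p[2]
def blobs(im,col):
    h=cv2.cvtColor(im,cv2.COLOR_RGB2HSV)
    if col=='red': m=((h[...,0]<6)|(h[...,0]>174))&(h[...,1]>170)&(h[...,2]>110)
    else: m=(h[...,0]>45)&(h[...,0]<80)&(h[...,1]>150)&(h[...,2]>70)
    n,l,s,c=cv2.connectedComponentsWithStats(m.astype(np.uint8))
    return [(c[i],s[i,4]) for i in range(1,n) if s[i,4]>15]
E
python3 - <<'E'
from plant import r
from h import *
for n in ["top","scene"]:
    im=cv2.imread(f"pics/{n}0.png")[:,:,::-1].copy();P=r.camera_params(n)
    for c in ["red","green"]:
        for b,a in blobs(im,c): print(n,c,b.round(1),a,ray(P,*b,.0677)[:2].round(4))
P=r.camera_params("top")
im=cv2.imread("pics/top0.png")
cv2.imwrite("pics/crop0.png",cv2.resize(im[150:300,195:355],None,fx=5,fy=5,interpolation=cv2.INTER_CUBIC)[:600])
cv2.imwrite("pics/crop1.png",cv2.resize(im[150:300,195:355],None,fx=5,fy=5,interpolation=cv2.INTER_CUBIC)[150:])
im=cv2.imread("pics/scene0.png")
cv2.imwrite("pics/crop2.png",cv2.resize(im[195:345,260:460],None,fx=4,fy=4,interpolation=cv2.INTER_CUBIC))
E
```

```text
top red [122.7 140.5] 252 [0.7473 0.4064]
top red [122.6 150.5] 256 [0.7271 0.406 ]
top red [122.4 161. ] 282 [0.7062 0.4058]
top red [229.2 244.8] 47 [0.54   0.1964]
top red [255.6 259.4] 48 [0.5114 0.1453]
top red [287.6 267.7] 47 [0.4947 0.0838]
scene red [339.8 220. ] 53 [0.492  0.0842]
scene red [380.9 227.5] 53 [0.5085 0.1458]
scene red [416.9 242. ] 56 [0.5371 0.197 ]
scene red [594.6 366.7] 579 [0.7412 0.4015]
scene red [600.  381.8] 600 [0.7618 0.4022]
scene red [605.  397.3] 624 [0.7822 0.4021]
```

View pics/crop0.png

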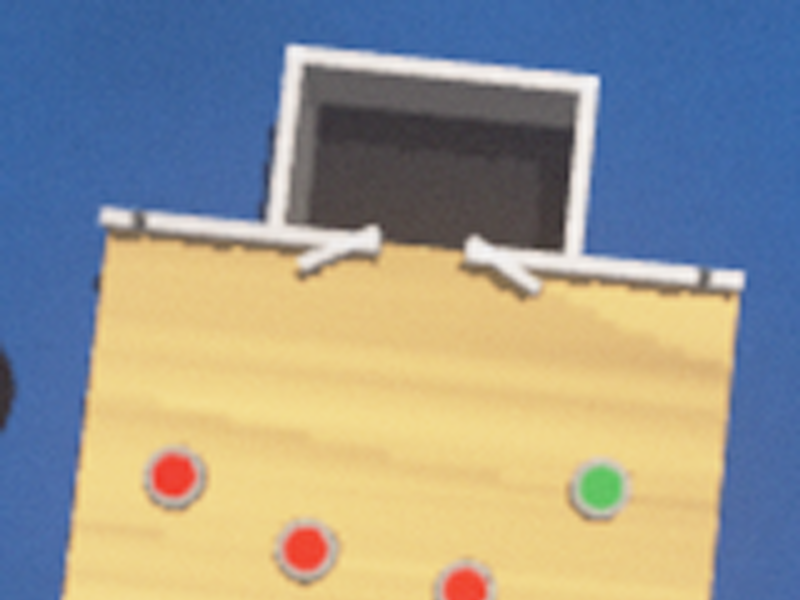

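View pics/crop2.png

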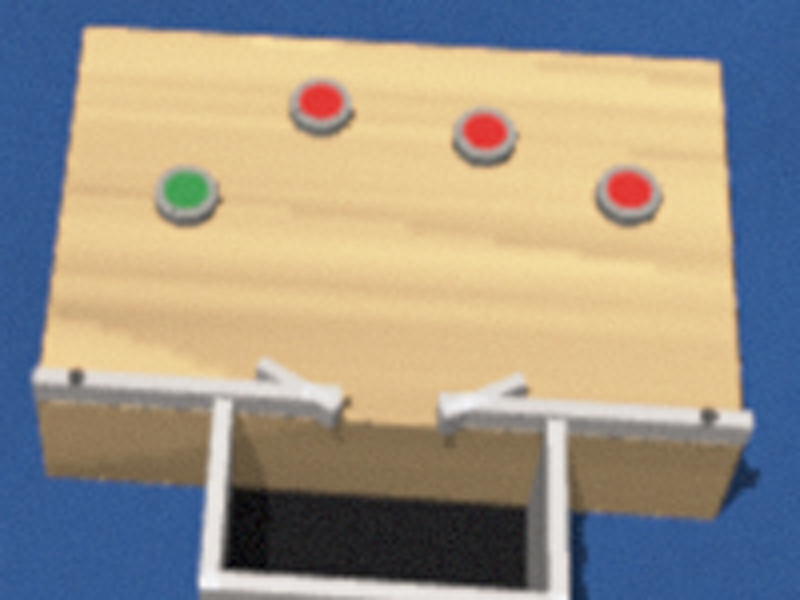

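The crops show the fence's far edge running from crop0 (100,208) to (745,271), with gate wing tips at about (380,238) and (467,245). I'll fit the board pose from these and the deck's near corners.

View pics/crop1.png

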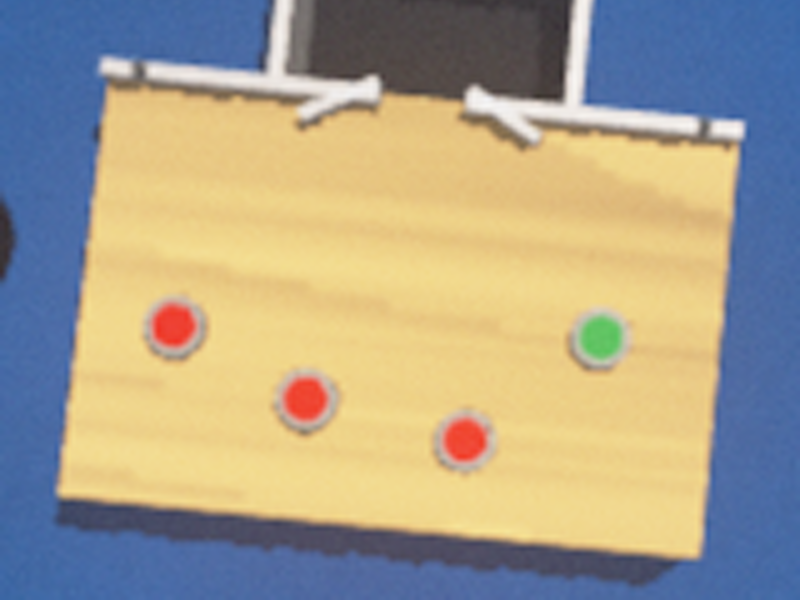

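```bash
python3 - <<'E'
from plant import r
from h import *
im=cv2.imread("pics/top0.png")[:,:,::-1].copy()
h=cv2.cvtColor(im,cv2.COLOR_RGB2HSV)
print(h[247,315],h[260,230])
im2=cv2.imread("pics/scene0.png")[:,:,::-1].copy()
print(cv2.cvtColor(im2,cv2.COLOR_RGB2HSV)[243,306])
E
```

```text
[ 61 130 194] [ 22 109 238]
[ 66 145 162]
```

```bash
sed -i 's/h\[...,1\]>150)&(h\[...,2\]>70)/h[...,1]>90)\&(h[...,2]>70)/' h.py; python3 - <<'E'
from plant import r
from h import *
from scipy.optimize import least_squares
f=lambda x,y,s,u0,v0:(u0+(x+.5)/s-.5,v0+(y+.5)/s-.5)
T=r.camera_params("top");S=r.camera_params("scene")
L=[(T,(0,.125,.073),f(100,208,5,195,150)),(T,(0,-.125,.073),f(745,271,5,195,150)),
(T,(-.170,.125,.06),f(57,497,5,195,180)),(T,(-.170,-.125,.06),f(700,557,5,195,180)),
(S,(-.170,-.125,.06),f(85,27,4,260,195)),(S,(-.170,.125,.06),f(720,62,4,260,195)),
(T,(.066,.055,.07),f(305,64,5,195,150)),(T,(.066,-.055,.07),f(583,90,5,195,150))]
def W(p,X):
    c,s=np.cos(p[2]),np.sin(p[2]);return np.array([p[0]+c*X[0]-s*X[1],p[1]+s*X[0]+c*X[1],X[2]])
fun=lambda p:np.concatenate([proj(P,W(p,X))-q for P,X,q in L])
o=least_squares(fun,[.64,.1,0]);p=o.x;print(p,o.fun.round(1))
np.save("board.npy",p)
c,s=np.cos(p[2]),np.sin(p[2])
for n,P in(("top",T),("scene",S)):
    im=cv2.imread(f"pics/{n}0.png")[:,:,::-1].copy()
    for col in("red","green"):
        for b,a in blobs(im,col):
            w=ray(P,*b,.0677)
            if w[1]>.3 or w[0]>.7 or a<30:continue
            d=w[:2]-p[:2];print(n,col,a,w[:2].round(4),"board",(np.array([c*d[0]+s*d[1],-s*d[0]+c*d[1]])*1e3).round(1))
E
```

```text
[ 0.63035052  0.09909396 -0.10756067] [ 0.7  0.3 -0.5  0.6  0.1 -0.1 -0.1  0.4 -0.2  0.8 -0.4  1.  -0.5  0.1
 -0.5  0.6]
top red 47 [0.54   0.1964] board [-100.3   87.1]
top red 48 [0.5114 0.1453] board [-123.3   33.2]
top red 47 [0.4947 0.0838] board [-133.2  -29.8]
top green 48 [0.5341 0.0307] board [-88.3 -78.4]
scene red 53 [0.492  0.0842] board [-135.9  -29.6]
scene red 53 [0.5085 0.1458] board [-126.2   33.4]
scene red 56 [0.5371 0.197 ] board [-103.2   87.3]
scene green 71 [0.5313 0.0312] board [-91.2 -78.2]
```

The board fit is good, with residuals of 1 px or less: gate at about (0.630, 0.099) and yaw -6.2°. I'll push with the fingertips 12 mm apart, which makes a fork that cradles the disc. Starting with the middle-right red cell at (0.4935, 0.084), I move over to it at height.

```bash
python3 -m creep '{"grip":[12,12,12,12,12,12,12,12,12,12,12,12],"xyz":[[20,40,0],[20,45,0],[20,45,0],[20,45,0],[20,45,0],[20,45,0],[20,45,0],[15,45,0],[10,45,0],[5,45,0],[0,45,0],[0,45,0]],"rot":[[0,0,-1.6],[0,0,-1.6],[0,0,-1.6],[0,0,-1.6],[0,0,-1.6],[0,0,-1.6],[0,0,-1.6],[0,0,-1.6],[0,0,-1.6],[0,0,-1.6],[0,0,-1.6],[0,0,-1.6]]}'
cat >> h.py <<'E'
from scipy.spatial.transform import Rotation as Ro
def st(r,target=None,yaw=None):
    s=r.observe();R=Ro.from_rotvec(s['tool_rot']).as_matrix();p=np.load('board.npy')
    y=np.degrees(np.arctan2(R[1,0],R[0,0]));q=s['position']
    c,sn=np.cos(p[2]),np.sin(p[2]);d=q[:2]-p[:2]
    print('t',round(s['clock'],2),'tcp',(q*1e3).round(1),'yaw',y.round(2),'tilt z',R[:,2].round(4),'board xy',(1e3*np.array([c*d[0]+sn*d[1],-sn*d[0]+c*d[1]])).round(1),'F',s['ft_force'].round(1),'w',round(s['gripper_width']*1e3,1))
    if target is not None: print('go',(np.array(target)-q*1e3).round(1),'turn',None if yaw is None else round(yaw-y,2))
def b2w(x,y):
    p=np.load('board.npy');c,s=np.cos(p[2]),np.sin(p[2]);return np.array([p[0]*1e3+c*x-s*y,p[1]*1e3+s*x+c*y])
def cells(r,n,tag=None):
    im=r.grab_frame(n);P=r.camera_params(n);p=np.load('board.npy');c,s=np.cos(p[2]),np.sin(p[2])
    if tag:
        a=im[150:300,195:355] if n=='top' else im[195:345,260:460]
        k=5 if n=='top' else 4
        z=cv2.resize(a,None,fx=k,fy=k,interpolation=cv2.INTER_CUBIC)[:600] if n!='top' else cv2.resize(a,(640,600),interpolation=cv2.INTER_CUBIC)
        cv2.imwrite(f'pics/{tag}_{n}.png',z[:,:,::-1])
    for col in("red","green"):
        for b,a in blobs(im,col):
            w=ray(P,*b,.0677)
            if w[1]>.3 or w[0]>.78 or a<20:continue
            d=w[:2]-p[:2];print(n,col,a,(w[:2]*1e3).round(1),"board",(np.array([c*d[0]+s*d[1],-s*d[0]+c*d[1]])*1e3).round(1))
E
python3 -c "
from plant import r
from h import *
st(r,[460,80,150],6.3)"
```

```text
clock: 1.7
position: [0.445, -0.0521, 0.2097]
tool_rot: [3.137, 0.158, 0.001]
ft_force: [1.0, 0.3, -0.7]
gripper_width: 0.012
t 1.7 tcp [445.  -52.1 209.7] yaw 5.77 tilt z [ 9.e-04 -4.e-04 -1.e+00] board xy [-168.  -170.3] F [ 1.   0.3 -0.7] w 12.0
go [ 15.  132.1 -59.7] turn 0.53
```

```bash
python3 -m creep '{"grip":[12,12,12,12,12,12,12],"xyz":[[5,40,0],[5,40,-10],[5,40,-20],[0,12,-30],[0,0,0],[0,0,0],[0,0,0]],"rot":[[0,0,0],[0,0,0],[0,0,0],[0,0,0],[0,0,0],[0,0,0],[0,0,0]]}'
python3 -c "
from plant import r
from h import *
st(r,[460,80,62],6.3)
im=r.grab_frame('wrist');cv2.imwrite('pics/w1.png',im[:,:,::-1])
cells(r,'scene','s1')
cells(r,'top','s1')
"
```

```text
clock: 2.4
position: [0.4611, 0.0767, 0.1506]
tool_rot: [3.137, 0.156, 0.003]
ft_force: [-0.2, -0.1, 0.2]
gripper_width: 0.0121
t 2.4 tcp [461.1  76.7 150.6] yaw 5.69 tilt z [ 2.1e-03 -4.0e-04 -1.0e+00] board xy [-165.9  -40.4] F [-0.2 -0.1  0.2] w 12.1
go [ -1.1   3.3 -88.6] turn 0.61
scene red 53 [492.   84.2] board [-135.9  -29.6]
scene red 50 [508.4 145.8] board [-126.3   33.3]
scene red 55 [537.2 196.9] board [-103.1   87.3]
scene green 68 [531.5  31.4] board [-91.1 -78. ]
top red 49 [540.2 196.3] board [-100.1   87. ]
top green 48 [534.1  30.7] board [-88.3 -78.4]
```

View pics/w1.png

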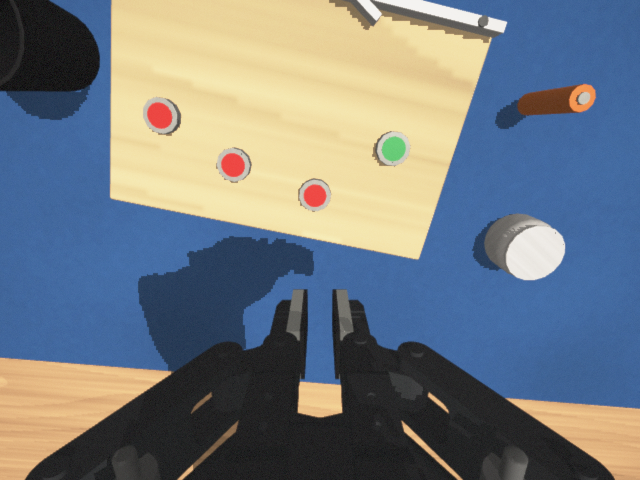

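View pics/s1_scene.png

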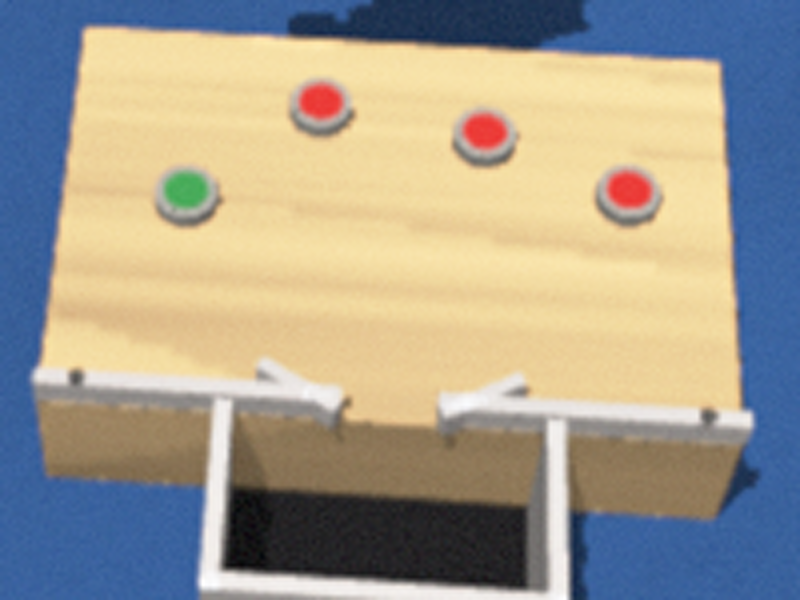

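The wrist view shows the four cells at (160,115), (233,165) and (315,195) in red and (393,148) in green, and the two pads around (300,330) and (342,330). The scene view shows nothing has moved. Next I cross-check with the wrist camera and go down.

```bash
python3 -c "
from plant import r
from h import *
cells(r,'wrist')
"
python3 -m creep '{"grip":[12,12,12,12,12,12,12],"xyz":[[0,3.5,-25],[0,0,-25],[0,0,-20],[0,0,-12],[0,0,-6],[0,0,0],[0,0,0]],"rot":[[0,0,0.6],[0,0,0],[0,0,0],[0,0,0],[0,0,0],[0,0,0],[0,0,0]]}'
python3 -c "
from plant import r
from h import *
st(r)
im=r.grab_frame('wrist');cv2.imwrite('pics/w2.png',im[:,:,::-1])
cells(r,'scene','s2')
"
```

```text
wrist red 446 [539.7 198.9] board [-100.9   89.5]
wrist red 374 [510.4 147. ] board [-124.4   34.7]
wrist red 341 [493.5  84.6] board [-134.5  -29.1]
wrist green 435 [533.6  30.7] board [-88.8 -78.4]
clock: 3.3
position: [0.4608, 0.0816, 0.0621]
tool_rot: [-3.137, -0.176, -0.003]
ft_force: [-0.0, -1.1, 0.5]
gripper_width: 0.012
t 3.3 tcp [460.8  81.6  62.1] yaw 6.42 tilt z [ 1.6e-03  1.0e-04 -1.0e+00] board xy [-166.7  -35.6] F [-0.  -1.1  0.5] w 12.0
scene red 52 [491.9  84.3] board [-136.   -29.6]
scene red 52 [508.4 145.9] board [-126.3   33.4]
scene red 56 [537.1 197. ] board [-103.2   87.3]
scene green 69 [531.3  31.1] board [-91.1 -78.2]
```

View pics/w2.png

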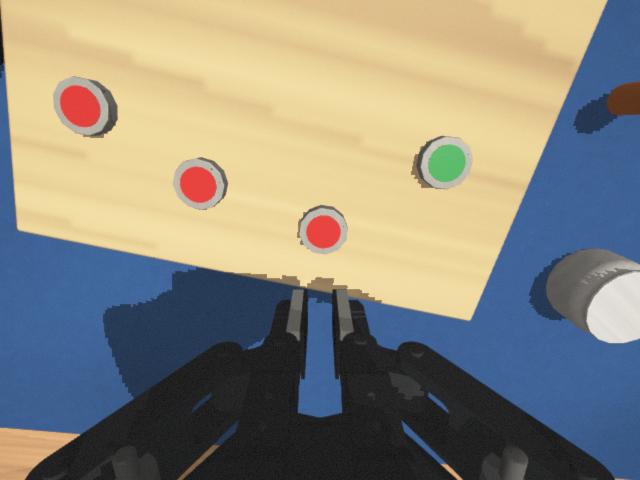

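View pics/s2_scene.png

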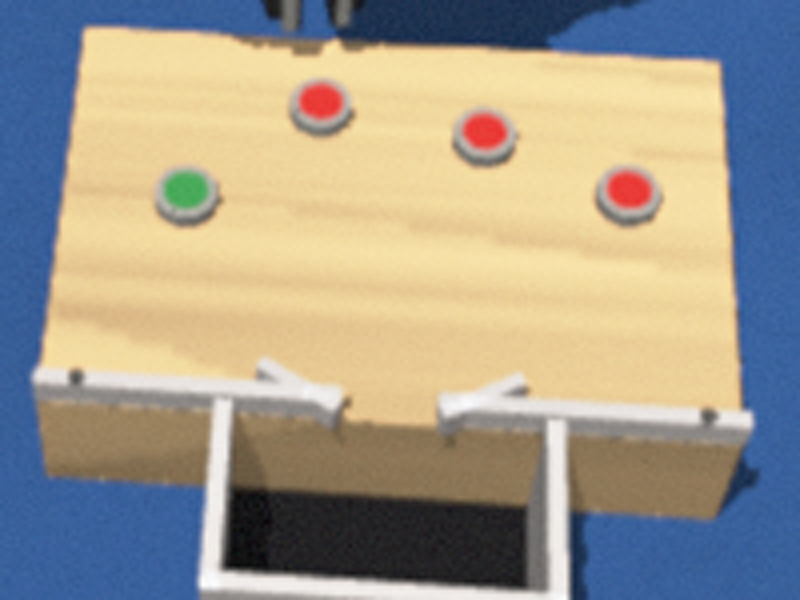

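```bash
python3 -c "
from plant import r
from h import *
P=r.camera_params('scene')
for X in [(.461,.0816,.062),(.472,.0816,.062),(.472,.0816,.066),(.472,.0816,.070),(.461,.0816,.070)]:
    print(X,(proj(P,X)-[260,195])*4+1.5)
W=r.camera_params('wrist')
for X in [(.461,.0816,.062),(.472,.0816,.062),(.461,.0816,.070)]:
    print(X,proj(W,X))
"
```

```text
(0.461, 0.0816, 0.062) [308.90171124  46.9319471 ]
(0.472, 0.0816, 0.062) [310.52209861  69.16739314]
(0.472, 0.0816, 0.066) [310.85101477  62.95000594]
(0.472, 0.0816, 0.07) [311.18230074  56.68782295]
(0.461, 0.0816, 0.07) [309.54581467  34.37839439]
(0.461, 0.0816, 0.062) [320.93289376 283.56883558]
(0.472, 0.0816, 0.062) [323.20787549 265.54423697]
(0.461, 0.0816, 0.07) [321.0064033  290.32819963]
```

The fingertips show at scene-crop row ~25, higher than the predicted row ~47, so the real tips may be above the nominal TCP. I'll move in slightly over the deck and go down a little at a time, watching the force.

```bash
python3 -m creep '{"grip":[12,12,12,12],"xyz":[[3,0.3,0],[0,0,-1],[0,0,0],[0,0,0]],"rot":[[0,0,0],[0,0,0],[0,0,0],[0,0,0]]}'
python3 -m creep '{"grip":[12,12],"xyz":[[0,0,-1],[0,0,0]],"rot":[[0,0,0],[0,0,0]]}'
python3 -m creep '{"grip":[12,12],"xyz":[[0,0,-1],[0,0,0]],"rot":[[0,0,0],[0,0,0]]}'
```

```text
clock: 3.8
position: [0.463, 0.0818, 0.0603]
tool_rot: [3.136, 0.176, -0.0]
ft_force: [-0.4, 0.0, 0.2]
gripper_width: 0.0121
clock: 4.0
position: [0.4629, 0.0818, 0.0592]
tool_rot: [3.137, 0.176, -0.001]
ft_force: [0.4, 0.2, -0.1]
gripper_width: 0.0121
clock: 4.2
position: [0.4629, 0.0818, 0.0582]
tool_rot: [3.136, 0.176, -0.001]
ft_force: [0.6, -0.0, 0.4]
gripper_width: 0.0119
```

```bash
python3 -c "
from plant import r
from h import *
im=r.grab_frame('scene');cv2.imwrite('pics/z3.png',cv2.resize(im[180:240,290:370],None,fx=9,fy=9,interpolation=cv2.INTER_CUBIC)[:,:,::-1])
P=r.camera_params('scene')
for X in [(.463,.0818,.058),(.463,.0818,.07),(.474,.083,.058),(.474,.083,.07)]:
    print(X,(proj(P,X)-[290,180])*9+4)
im=r.grab_frame('wrist');cv2.imwrite('pics/z3w.png',cv2.resize(im[180:340,230:430],None,fx=3.5,fy=3.5)[:,:,::-1])
"
```

```text
(0.463, 0.0818, 0.058) [426.73141252 264.19284161]
(0.463, 0.0818, 0.07) [428.91953512 222.01898295]
(0.474, 0.083, 0.058) [437.25332552 314.06328186]
(0.474, 0.083, 0.07) [439.57030994 272.13979743]
```

View pics/z3.png

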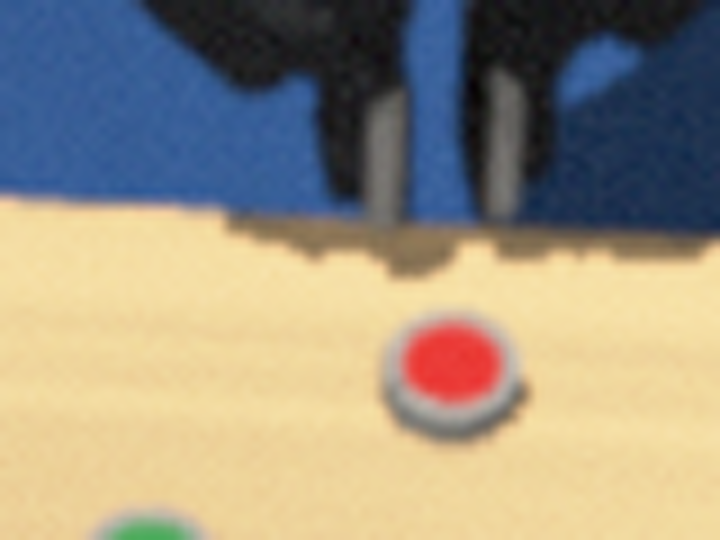

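View pics/z3w.png

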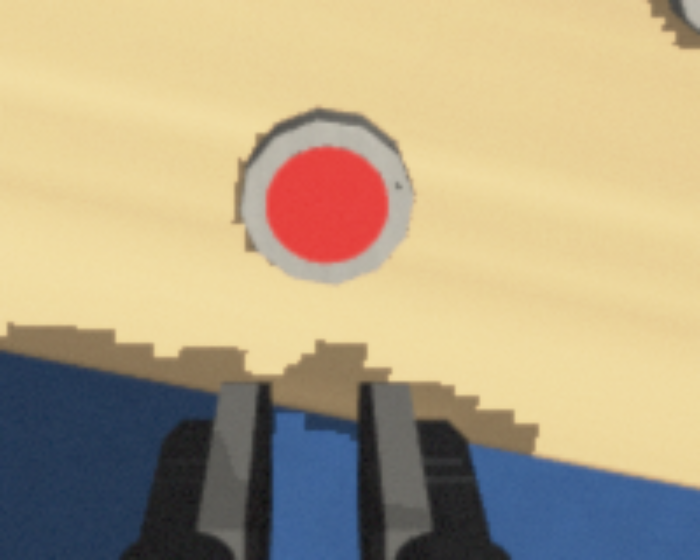

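The tips end right at the deck edge at scene-zoom row ~222, so their height is unclear. I'll lift, move to a free patch of deck and touch down to find it.

```bash
python3 -m creep '{"grip":[12,12,12,12,12,12],"xyz":[[0,0,20],[0,-20,0],[15,-19,0],[0,0,-8],[0,0,-8],[0,0,0]],"rot":[[0,0,0],[0,0,0],[0,0,0],[0,0,0],[0,0,0],[0,0,0]]}'
for i in 1; do python3 -c "
from plant import r
from h import *
st(r)
im=r.grab_frame('scene');cv2.imwrite('pics/z4.png',cv2.resize(im[180:240,270:350],None,fx=9,fy=9,interpolation=cv2.INTER_CUBIC)[:,:,::-1])
"; done
```

```text
clock: 4.9
position: [0.4762, 0.0434, 0.0609]
tool_rot: [-3.136, -0.178, 0.006]
ft_force: [-0.7, 0.1, 0.3]
gripper_width: 0.012
t 4.9 tcp [476.2  43.4  60.9] yaw 6.5 tilt z [-3.5e-03  1.0e-04 -1.0e+00] board xy [-147.3  -71.9] F [-0.7  0.1  0.3] w 12.0
```

View pics/z4.png

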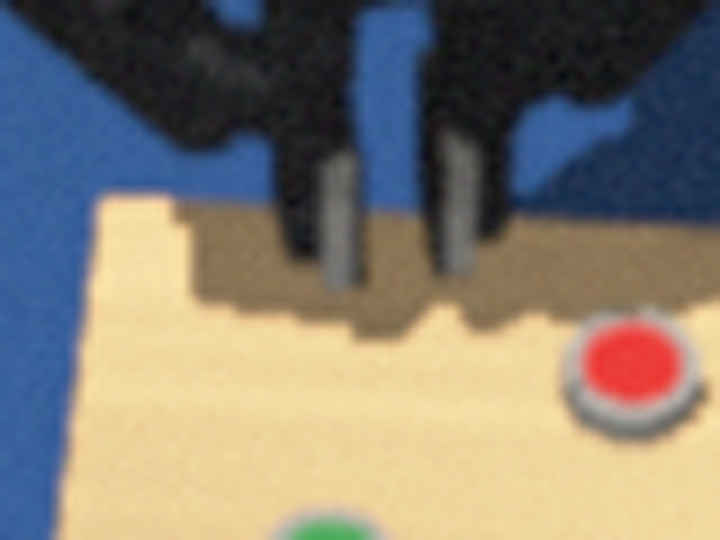

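```bash
for k in 1; do python3 -m creep '{"grip":[12,12,12],"xyz":[[0,0,-2],[0,0,0],[0,0,0]],"rot":[[0,0,0],[0,0,0],[0,0,0]]}'|grep -E "pos|ft"; done
python3 -m creep '{"grip":[12,12,12],"xyz":[[0,0,-1.5],[0,0,0],[0,0,0]],"rot":[[0,0,0],[0,0,0],[0,0,0]]}'|grep -E "pos|ft"
python3 -m creep '{"grip":[12,12,12],"xyz":[[0,0,-1.5],[0,0,0],[0,0,0]],"rot":[[0,0,0],[0,0,0],[0,0,0]]}'|grep -E "pos|ft"
```

```text
position: [0.478, 0.0431, 0.0605]
ft_force: [-0.4, -0.7, 0.4]
position: [0.478, 0.0428, 0.0589]
ft_force: [0.1, -0.2, -0.3]
position: [0.4779, 0.0428, 0.0573]
ft_force: [-0.9, -0.0, 0.4]
```

```bash
python3 -m creep '{"grip":[12,12],"xyz":[[0,0,-1.5],[0,0,0]],"rot":[[0,0,0],[0,0,0]]}'|grep -E "pos|ft"
python3 -m creep '{"grip":[12,12],"xyz":[[0,0,-1.5],[0,0,0]],"rot":[[0,0,0],[0,0,0]]}'|grep -E "pos|ft"
python3 -m creep '{"grip":[12,12],"xyz":[[0,0,-1],[0,0,0]],"rot":[[0,0,0],[0,0,0]]}'|grep -E "pos|ft"
python3 -c "
from plant import r
from h import *
st(r)
im=r.grab_frame('scene');cv2.imwrite('pics/z5.png',cv2.resize(im[180:240,270:350],None,fx=9,fy=9,interpolation=cv2.INTER_CUBIC)[:,:,::-1])
"
```

```text
position: [0.4778, 0.0428, 0.0557]
ft_force: [-0.0, -0.1, 0.0]
position: [0.4778, 0.0428, 0.0542]
ft_force: [0.1, 0.6, -0.1]
position: [0.4779, 0.0428, 0.0532]
ft_force: [0.2, 0.3, 0.5]
t 6.45 tcp [477.9  42.8  53.2] yaw 6.43 tilt z [-2.e-04 -1.e-04 -1.e+00] board xy [-145.5  -72.3] F [0.2 0.3 0.5] w 11.9
```

View pics/z5.png

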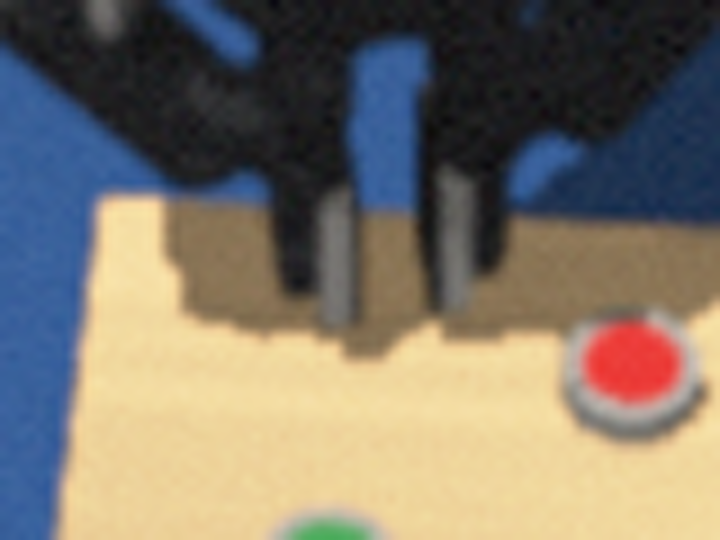

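```bash
python3 -m creep '{"grip":[12,12],"xyz":[[0,0,-1.5],[0,0,0]],"rot":[[0,0,0],[0,0,0]]}'|grep -E "pos|ft"
python3 -m creep '{"grip":[12,12],"xyz":[[0,0,-1.5],[0,0,0]],"rot":[[0,0,0],[0,0,0]]}'|grep -E "pos|ft"
python3 -m creep '{"grip":[12,12],"xyz":[[0,0,-1.5],[0,0,0]],"rot":[[0,0,0],[0,0,0]]}'|grep -E "pos|ft"
python3 -m creep '{"grip":[12,12],"xyz":[[0,0,-1],[0,0,0]],"rot":[[0,0,0],[0,0,0]]}'|grep -E "pos|ft"
python3 -c "
from plant import r
from h import *
st(r)
im=r.grab_frame('scene');cv2.imwrite('pics/z6.png',cv2.resize(im[180:240,270:350],None,fx=9,fy=9,interpolation=cv2.INTER_CUBIC)[:,:,::-1])
"
```

```text
position: [0.4779, 0.0428, 0.0517]
ft_force: [0.9, 0.6, 0.2]
position: [0.4778, 0.0428, 0.0501]
ft_force: [-0.6, 0.8, 0.3]
position: [0.4779, 0.0428, 0.0487]
ft_force: [-0.0, -0.9, -0.2]
position: [0.4779, 0.0428, 0.0477]
ft_force: [-0.1, 0.1, -1.1]
t 7.3 tcp [477.9  42.8  47.7] yaw 6.43 tilt z [-2.e-04 -1.e-04 -1.e+00] board xy [-145.5  -72.4] F [-0.1  0.1 -1.1] w 12.0
```

View pics/z6.png

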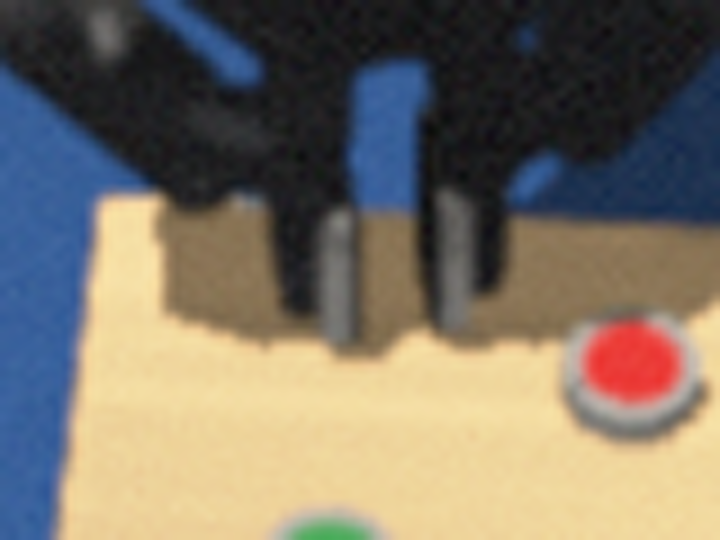

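```bash
python3 -m creep '{"grip":[12,12],"xyz":[[0,0,-1],[0,0,0]],"rot":[[0,0,0],[0,0,0]]}'|grep -E "pos|ft"
python3 -m creep '{"grip":[12,12],"xyz":[[0,0,-1],[0,0,0]],"rot":[[0,0,0],[0,0,0]]}'|grep -E "pos|ft"
python3 -c "
from plant import r
from h import *
st(r)
im=r.grab_frame('scene');cv2.imwrite('pics/z7.png',cv2.resize(im[180:240,270:350],None,fx=9,fy=9,interpolation=cv2.INTER_CUBIC)[:,:,::-1])
"
```

```text
position: [0.478, 0.0428, 0.0468]
ft_force: [-0.8, 0.6, -0.1]
position: [0.4779, 0.0428, 0.0457]
ft_force: [-1.3, -0.3, 0.5]
t 7.75 tcp [477.9  42.8  45.7] yaw 6.43 tilt z [-2.e-04 -1.e-04 -1.e+00] board xy [-145.5  -72.3] F [-1.3 -0.3  0.5] w 12.2
```

View pics/z7.png

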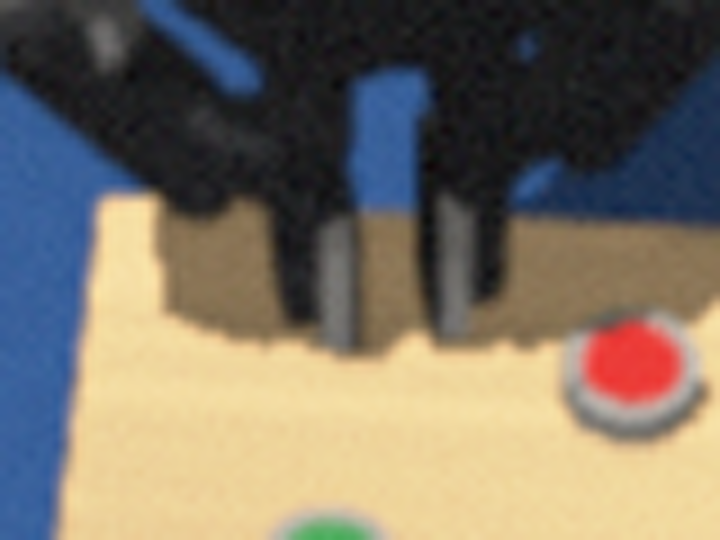

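```bash
python3 -m creep '{"grip":[12,12],"xyz":[[0,0,-1],[0,0,0]],"rot":[[0,0,0],[0,0,0]]}'|grep -E "pos|ft"
python3 -m creep '{"grip":[12,12],"xyz":[[0,0,-1],[0,0,0]],"rot":[[0,0,0],[0,0,0]]}'|grep -E "pos|ft"
python3 -c "
from plant import r
from h import *
P=r.camera_params('scene')
for c,rr in((340,352),(455,340),(398,346)): print(ray(P,270+(c-4)/9,180+(rr-4)/9,.0605)*1e3)
"
```

```text
position: [0.4779, 0.0428, 0.0448]
ft_force: [-0.3, 0.2, -0.7]
position: [0.4779, 0.0428, 0.0437]
ft_force: [0.1, -1.1, 0.1]
[482.3413876   34.43893948  60.5       ]
[480.47426047  54.41166064  60.5       ]
[481.41162784  44.50443383  60.5       ]
```

```bash
python3 -m creep '{"grip":[12,12],"xyz":[[0,0,-1],[0,0,0]],"rot":[[0,0,0],[0,0,0]]}'|grep -E "pos|ft"
python3 -c "
from plant import r
from h import *
im=r.grab_frame('wrist');cv2.imwrite('pics/z8w.png',cv2.resize(im[180:340,230:430],None,fx=3.5,fy=3.5)[:,:,::-1])
im=r.grab_frame('scene');cv2.imwrite('pics/z8.png',cv2.resize(im[180:240,270:350],None,fx=9,fy=9,interpolation=cv2.INTER_CUBIC)[:,:,::-1])
"
```

```text
position: [0.4779, 0.0428, 0.0427]
ft_force: [0.3, -0.2, 0.4]
```

View pics/z8.png

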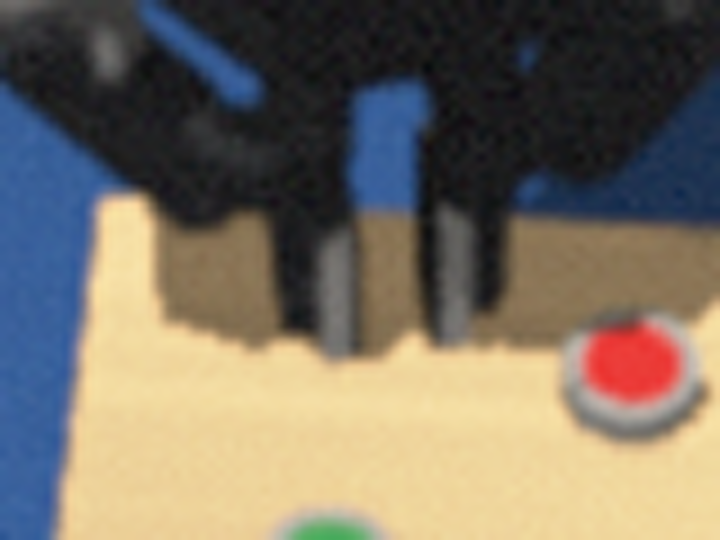

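View pics/z8w.png

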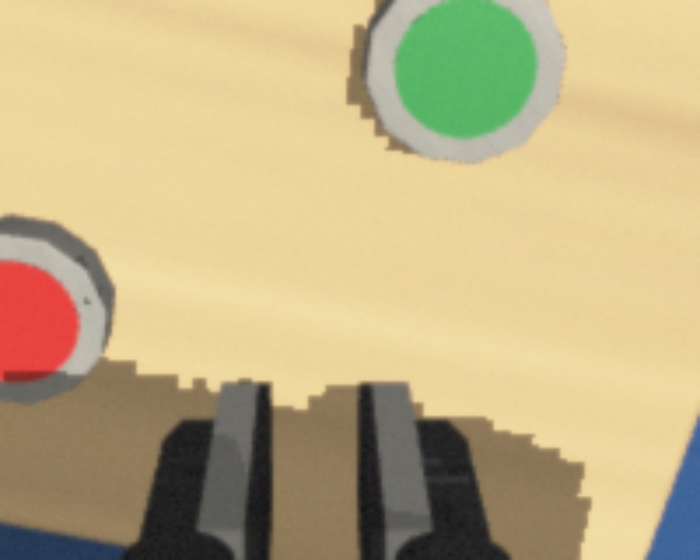

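```bash
python3 -m creep '{"grip":[12,12],"xyz":[[0,0,-1],[0,0,0]],"rot":[[0,0,0],[0,0,0]]}'|grep -E "pos|ft"
python3 -m creep '{"grip":[12,12],"xyz":[[0,0,-1],[0,0,0]],"rot":[[0,0,0],[0,0,0]]}'|grep -E "pos|ft"
python3 -m creep '{"grip":[12,12],"xyz":[[0,0,-1],[0,0,0]],"rot":[[0,0,0],[0,0,0]]}'|grep -E "pos|ft"
```

```text
position: [0.4781, 0.0428, 0.0424]
ft_force: [-0.6, 0.7, 4.7]
position: [0.4782, 0.0428, 0.0423]
ft_force: [-4.5, -0.6, 13.7]
position: [0.4782, 0.0428, 0.0423]
ft_force: [-7.3, -0.2, 22.6]
```

Contact is at TCP z ≈ 42.5 mm, so I'll work at 44.5 mm (tips about 2 mm above the deck). The fork front is about 5 mm ahead of the TCP and about 1.5 mm to its +y side. Moving back behind the first cell.

```bash
python3 -m creep '{"grip":[12,12,12,12,12,12,12],"xyz":[[0,0,20],[-10,17,0],[0,20,0],[0,0,-8],[0,0,-7],[0,0,0],[0,0,0]],"rot":[[0,0,0],[0,0,0],[0,0,0],[0,0,0],[0,0,0],[0,0,0],[0,0,0]]}'
python3 -c "
from plant import r
from h import *
st(r)
im=r.grab_frame('wrist');cv2.imwrite('pics/z9w.png',cv2.resize(im[180:340,230:430],None,fx=3.5,fy=3.5)[:,:,::-1])
im=r.grab_frame('scene');cv2.imwrite('pics/z9.png',cv2.resize(im[180:240,290:370],None,fx=9,fy=9,interpolation=cv2.INTER_CUBIC)[:,:,::-1])
P=r.camera_params('scene')
"
```

```text
clock: 9.8
position: [0.4676, 0.0787, 0.0442]
tool_rot: [3.136, 0.174, -0.002]
ft_force: [0.6, 0.7, 0.8]
gripper_width: 0.0123
t 9.8 tcp [467.6  78.7  44.2] yaw 6.34 tilt z [-1.5e-03 -7.0e-04 -1.0e+00] board xy [-159.6  -37.7] F [0.6 0.7 0.8] w 12.3
```

View pics/z9.png

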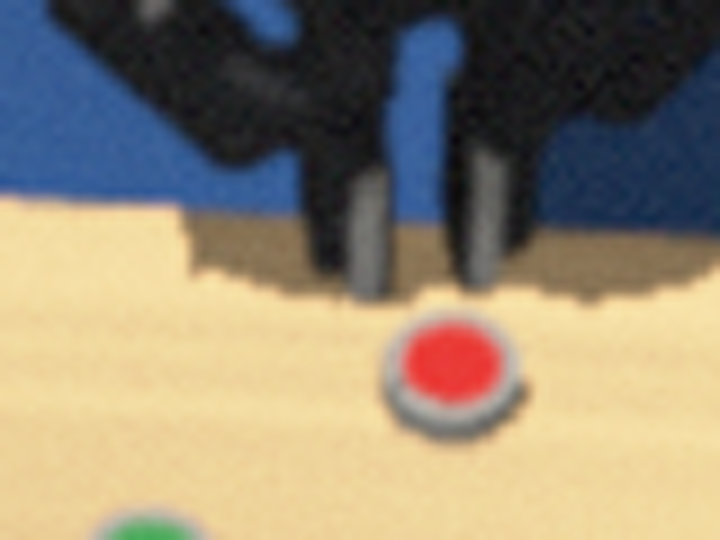

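View pics/z9w.png

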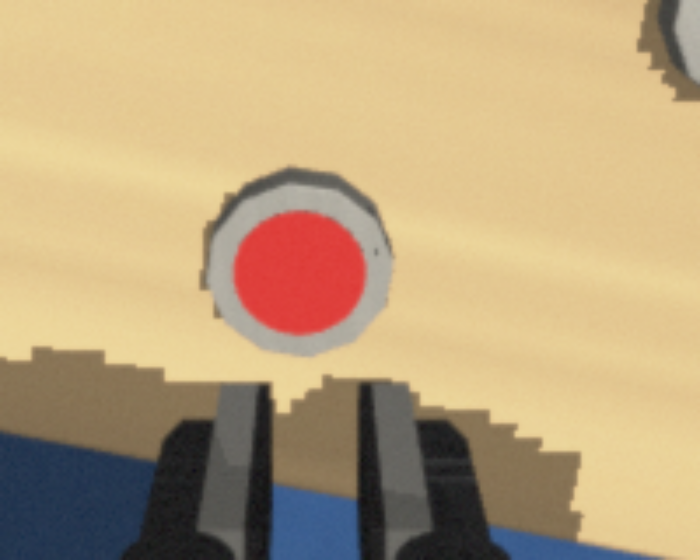

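The pads straddle the cell about 2 mm off-centre, so I shift +1.5 mm in y and push along the line to the gate.

```bash
python3 -m creep '{"grip":[12,12,12,12,12,12,12,12,12,12,12,12],"xyz":[[0,1.5,0],[3,0.3,0],[4,0.4,0],[6,0.7,0],[6,0.7,0],[6,0.7,0],[6,0.7,0],[6,0.7,0],[6,0.7,0],[6,0.7,0],[3,0.3,0],[0,0,0]],"rot":[[0,0,0],[0,0,0],[0,0,0],[0,0,0],[0,0,0],[0,0,0],[0,0,0],[0,0,0],[0,0,0],[0,0,0],[0,0,0],[0,0,0]]}'
cat > look.py <<'E'
import sys
from plant import r
from h import *
t=sys.argv[1];st(r)
cells(r,'wrist')
im=r.grab_frame('wrist');cv2.imwrite(f'pics/{t}w.png',cv2.resize(im[0:340,100:540],None,fx=1.7,fy=1.7)[:,:,::-1])
cells(r,'scene',t)
E
python3 look.py a1
```

```text
clock: 11.1
position: [0.5205, 0.0873, 0.0448]
tool_rot: [-3.137, -0.176, -0.0]
ft_force: [0.6, 0.1, 0.3]
gripper_width: 0.0119
t 11.1 tcp [520.5  87.3  44.8] yaw 6.43 tilt z [ 2.e-04  1.e-04 -1.e+00] board xy [-107.9  -23.5] F [0.6 0.1 0.3] w 11.9
wrist red 1005 [537.2 200.2] board [-103.5   90.6]
wrist red 938 [539.7  90.2] board [-89.1 -18.6]
wrist red 790 [507.4 147.4] board [-127.5   34.9]
wrist green 885 [530.9  29.1] board [-91.4 -80.3]
scene red 54 [508.2 145.8] board [-126.5   33.3]
scene red 56 [537.1 197. ] board [-103.2   87.3]
scene red 59 [539.9  90.4] board [-89.  -18.3]
scene green 68 [531.5  31.4] board [-91.1 -78. ]
```

View pics/a1w.png

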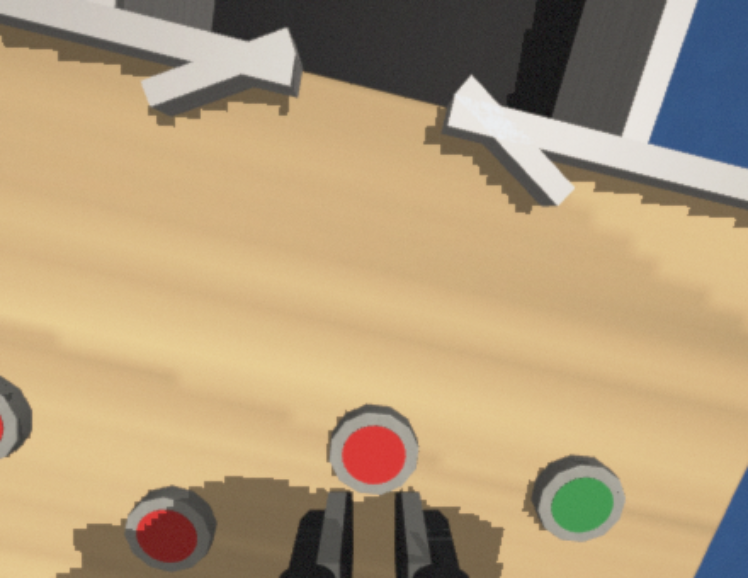

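View pics/a1_scene.png

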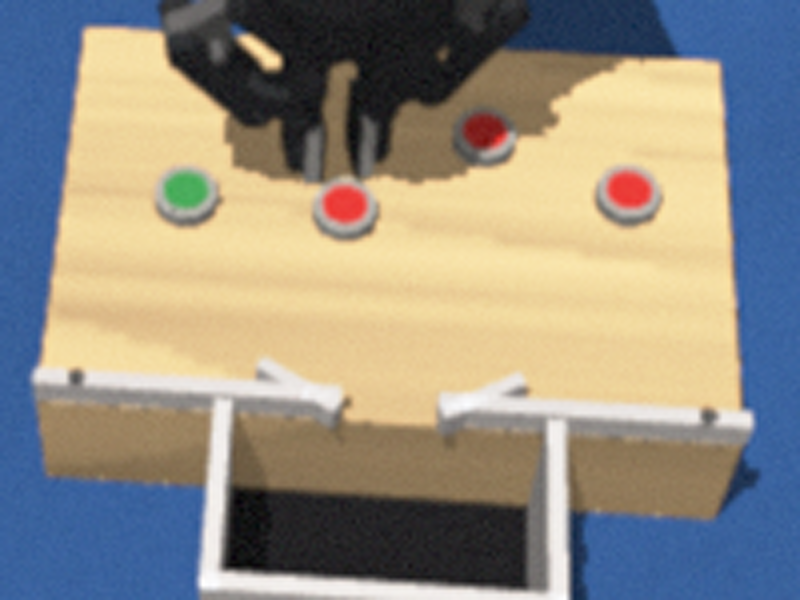

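The first cell sits in the fork at board (-88.5, -18.4), 20 mm ahead of the TCP and 0.75 mm to the left. Next I work out a curved approach that turns the fork onto the board axis.

```bash
cat > plan.py <<'E'
import sys,json
from h import *
D,LAT=20.2,0.75
def plan(pts):  # rows of (cellx,celly,yaw board deg); first is the present
    p=np.load('board.npy');by=np.degrees(p[2]);prev=None
    for x,y,a in pts:
        a=a+by;t=np.radians(a);c=b2w(x,y)
        q=c-D*np.array([np.cos(t),np.sin(t)])-LAT*np.array([-np.sin(t),np.cos(t)])
        if prev is not None: print((q-prev[0]).round(1),'turn',round(a-prev[1],1))
        else: print('start tcp',q.round(1),'yaw',round(a,1))
        prev=(q,a)
    print('end tcp',q.round(1),'yaw',round(a,1))
plan(json.loads(sys.argv[1]))
E
python3 plan.py '[[-88.5,-18.4,12.6],[-82.5,-16.2,12.6],[-76.5,-13.8,12.6],[-70.5,-11.4,12.6],[-64.5,-9,12.6],[-58.5,-6.6,10.5],[-52.5,-4.5,8],[-47,-2.8,5.5],[-42,-1.5,3],[-37,-0.7,1],[-32,-0.2,0],[-27,0,0]]'
```

```text
start tcp [520.4  87.3] yaw 6.4
[6.2 1.5] turn 0.0
[6.2 1.7] turn 0.0
[6.2 1.7] turn 0.0
[6.2 1.7] turn 0.0
[6.1 2.5] turn -2.1
[6.1 2.3] turn -2.5
[5.6 2. ] turn -2.5
[5.1 1.6] turn -2.5
[5.1 1. ] turn -2.0
[5.  0.3] turn -1.0
[ 5.  -0.3] turn 0.0
end tcp [583.3 103.4] yaw -6.2
```

```bash
python3 -m creep '{"grip":[12,12,12,12,12,12,12,12,12,12,12,12],"xyz":[[6.2,1.5,0],[6.2,1.7,0],[6.2,1.7,0],[6.2,1.7,0],[6.1,2.5,0],[6.1,2.3,0],[5.6,2,0],[5.1,1.6,0],[5.1,1,0],[5,0.3,0],[5,-0.3,0],[0,0,0]],"rot":[[0,0,0],[0,0,0],[0,0,0],[0,0,0],[0,0,-2.1],[0,0,-2.5],[0,0,-2.5],[0,0,-2.5],[0,0,-2],[0,0,-1],[0,0,0],[0,0,0]]}'
python3 look.py a2
```

```text
clock: 12.45
position: [0.5837, 0.1031, 0.0448]
tool_rot: [-3.137, 0.169, -0.001]
ft_force: [0.3, 0.4, 0.3]
gripper_width: 0.0123
t 12.45 tcp [583.7 103.1  44.8] yaw -6.17 tilt z [ 6.e-04  0.e+00 -1.e+00] board xy [-46.8  -1. ] F [0.3 0.4 0.3] w 12.3
wrist red 920 [602.8 101.9] board [-27.7  -0.1]
wrist green 167 [532.3  25.4] board [-89.6 -83.8]
scene red 57 [537.1 196.7] board [-103.2   87. ]
scene red 66 [603.7 101.5] board [-26.8  -0.5]
scene green 69 [531.4  31.2] board [-91.1 -78.1]
```

View pics/a2w.png

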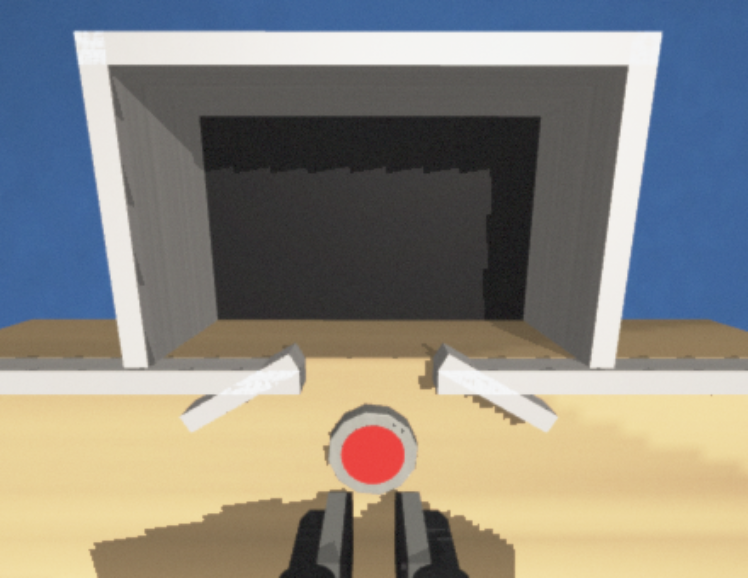

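View pics/a2_scene.png

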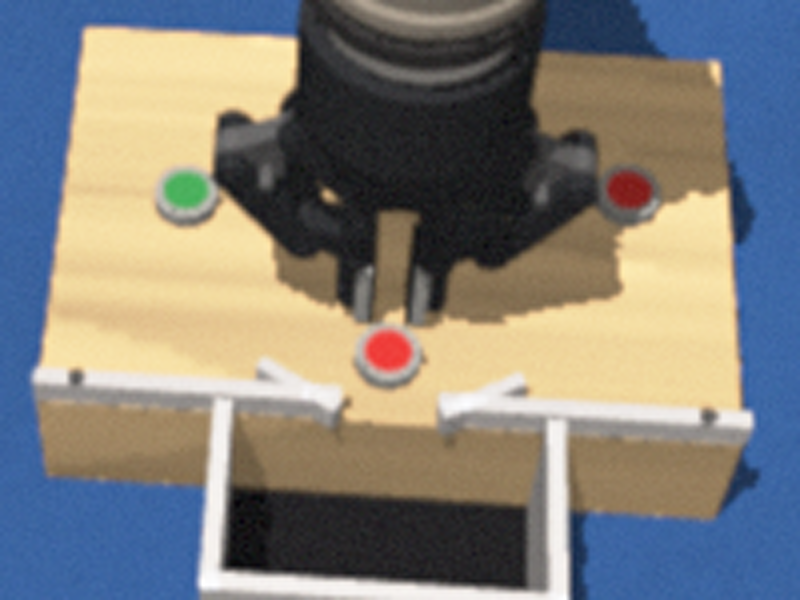

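The wrist view shows the cell at (373,453), aligned with the gate (edges at 303 and 438). Now I push it through.

```bash
python3 -m creep '{"grip":[12,12,12,12,12,12,12,12,12],"xyz":[[5,-0.5,0],[5,-0.5,0],[5,-0.5,0],[5,-0.5,0],[4,-0.4,0],[4,-0.4,0],[3,-0.3,0],[0,0,0],[0,0,0]],"rot":[[0,0,0],[0,0,0],[0,0,0],[0,0,0],[0,0,0],[0,0,0],[0,0,0],[0,0,0],[0,0,0]]}'
python3 look.py a3
```

```text
clock: 13.5
position: [0.6137, 0.1002, 0.0448]
tool_rot: [3.137, -0.169, -0.0]
ft_force: [0.0, 0.5, -0.4]
gripper_width: 0.0118
t 13.5 tcp [613.7 100.2  44.8] yaw -6.17 tilt z [-2.e-04 -1.e-04 -1.e+00] board xy [-16.7  -0.7] F [ 0.   0.5 -0.4] w 11.8
wrist red 552 [666.5  94.7] board [36.4 -0.5]
scene red 55 [537.1 197.1] board [-103.3   87.4]
scene red 67 [680.9  90.6] board [51.2 -3. ]
scene green 67 [531.5  31.2] board [-91.  -78.1]
```

View pics/a3w.png

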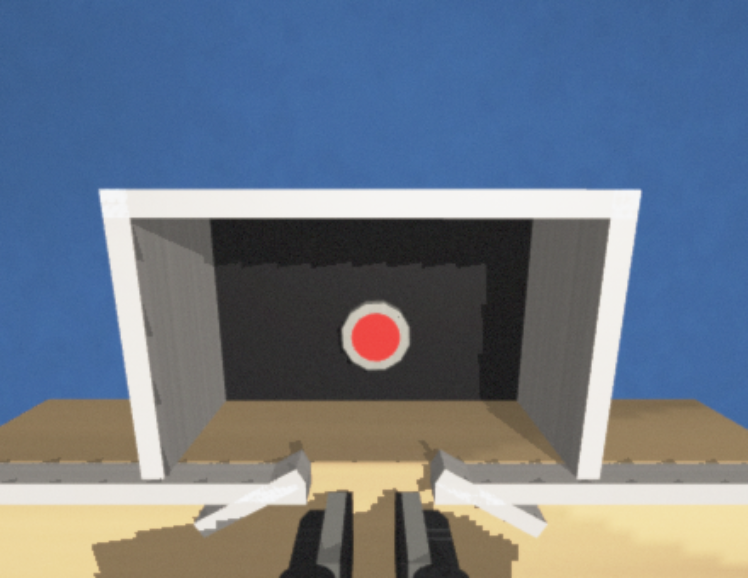

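The first cell has dropped: it lies flat on the slot floor at (375,337). Next is the middle red cell.

```bash
python3 -m creep '{"grip":[12,12,12,12,12,12,12,12,12,12,12],"xyz":[[-5,0.5,10],[-15,5,20],[-35,15,0],[-35,15,0],[-35,15,0],[-4.5,6,0],[0,0,0],[0,0,-14],[0,0,-10],[0,0,-6],[0,0,0]],"rot":[[0,0,0],[0,0,-4],[0,0,-4],[0,0,-4],[0,0,-4],[0,0,-3],[0,0,0],[0,0,0],[0,0,0],[0,0,0],[0,0,0]]}'
python3 look.py b1
```

```text
clock: 14.75
position: [0.4839, 0.1558, 0.0433]
tool_rot: [3.065, -0.685, -0.004]
ft_force: [-0.6, 0.2, 0.7]
gripper_width: 0.0117
t 14.75 tcp [483.9 155.8  43.3] yaw -25.21 tilt z [-2.5e-03 -8.0e-04 -1.0e+00] board xy [-151.7   40.7] F [-0.6  0.2  0.7] w 11.7
wrist red 1044 [539.4 200.1] board [-101.2   90.6]
wrist red 1000 [509.4 146.9] board [-125.3   34.5]
wrist green 1730 [533.2  27.9] board [-88.9 -81.2]
scene red 53 [508.3 145.9] board [-126.4   33.4]
scene red 56 [537.1 197. ] board [-103.2   87.3]
scene red 68 [680.9  90.7] board [51.1 -2.9]
scene green 69 [531.5  31.2] board [-91.  -78.1]
```

View pics/b1w.png

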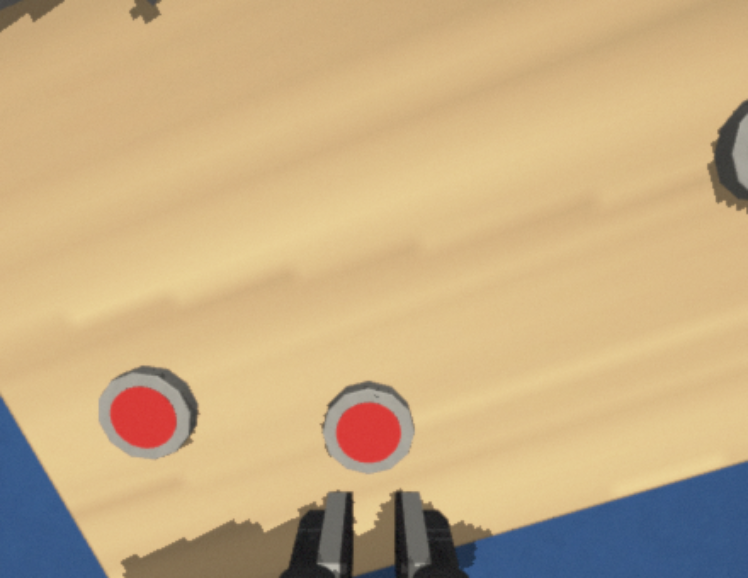

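```bash
python3 plan.py '[[-131.5,36,-19],[-128,34.7,-19],[-125,33.5,-19],[-120,31.6,-19],[-114.4,29.5,-19],[-108.8,27.4,-19],[-103.2,25.3,-19],[-97.6,23.1,-19],[-92,21,-19],[-86.4,18.9,-19],[-80.8,16.7,-19],[-75.2,14.6,-19],[-69.6,12.5,-19],[-64,10.3,-18],[-58.4,8.2,-15.5],[-52.8,6.1,-13],[-47.2,4.2,-10.5],[-42,2.6,-8],[-37,1.4,-5],[-32,0.5,-2],[-27,0,0]]'
```

```text
start tcp [484.9 156.9] yaw -25.2
[ 3.3 -1.7] turn 0.0
[ 2.9 -1.5] turn 0.0
[ 4.8 -2.4] turn 0.0
[ 5.3 -2.7] turn 0.0
[ 5.3 -2.7] turn 0.0
[ 5.3 -2.7] turn 0.0
[ 5.3 -2.8] turn 0.0
[ 5.3 -2.7] turn 0.0
[ 5.3 -2.7] turn 0.0
[ 5.3 -2.8] turn 0.0
[ 5.3 -2.7] turn 0.0
[ 5.3 -2.7] turn 0.0
[ 5.2 -3.1] turn 1.0
[ 5.  -3.5] turn 2.5
[ 5.1 -3.5] turn 2.5
[ 5.1 -3.3] turn 2.5
[ 4.8 -3. ] turn 2.5
[ 4.6 -2.8] turn 3.0
[ 4.7 -2.5] turn 3.0
[ 4.9 -1.7] turn 2.0
end tcp [583.3 103.4] yaw -6.2
```

```bash
python3 -m creep '{"grip":[12,12,12,12,12,12,12,12,12,12,12,12],"xyz":[[4,-0.8,0],[3,-1.5,0],[4.8,-2.4,0],[5.3,-2.7,0],[5.3,-2.7,0],[5.3,-2.7,0],[5.3,-2.7,0],[5.3,-2.7,0],[5.3,-2.7,0],[5.3,-2.7,0],[5.3,-2.7,0],[0,0,0]],"rot":[[0,0,0],[0,0,0],[0,0,0],[0,0,0],[0,0,0],[0,0,0],[0,0,0],[0,0,0],[0,0,0],[0,0,0],[0,0,0],[0,0,0]]}'
python3 look.py b2
```

```text
clock: 16.1
position: [0.5395, 0.1297, 0.0449]
tool_rot: [3.066, -0.686, 0.001]
ft_force: [0.6, 0.1, -0.2]
gripper_width: 0.0119
t 16.1 tcp [539.5 129.7  44.9] yaw -25.23 tilt z [ 7.e-04 -2.e-04 -1.e+00] board xy [-93.6  20.6] F [ 0.6  0.1 -0.2] w 11.9
wrist red 851 [644.7  95.8] board [14.6 -1.7]
wrist red 937 [556.9 122.3] board [-75.6  15.2]
wrist red 192 [541.5 201.7] board [-99.3  92.5]
wrist green 1080 [530.3  29.5] board [-92.  -79.9]
scene red 56 [537.3 196.8] board [-103.    87.2]
scene red 62 [556.9 120.8] board [-75.4  13.7]
scene red 67 [680.9  90.6] board [51.2 -3. ]
scene green 70 [531.4  31.1] board [-91.  -78.2]
```

View pics/b2w.png

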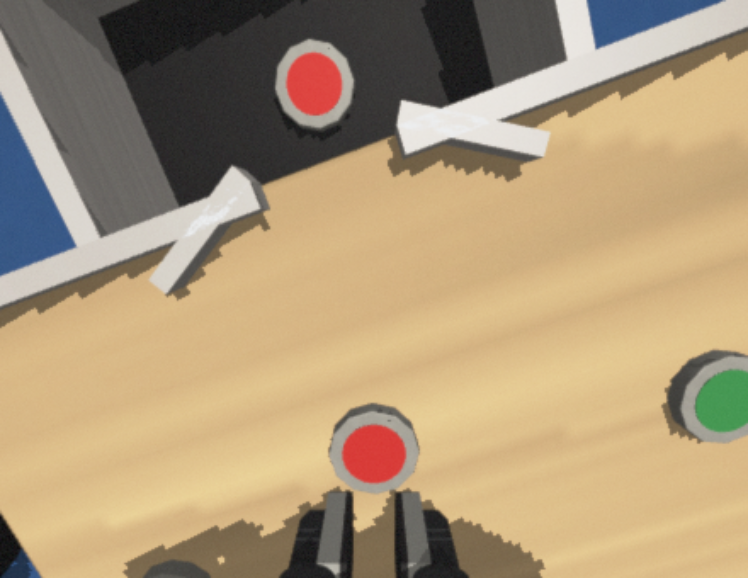

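```bash
python3 -m creep '{"grip":[12,12,12,12,12,12,12,12,12,12],"xyz":[[4.6,-2.8,0],[5.1,-3.2,0],[5,-3.5,0],[5.1,-3.5,0],[5.1,-3.3,0],[4.8,-3,0],[4.6,-2.8,0],[4.7,-2.5,0],[4.9,-1.7,0],[0,0,0]],"rot":[[0,0,0],[0,0,1],[0,0,2.5],[0,0,2.5],[0,0,2.5],[0,0,2.5],[0,0,3],[0,0,3],[0,0,2],[0,0,0]]}'
python3 look.py b3
```

```text
clock: 17.25
position: [0.5835, 0.1032, 0.0448]
tool_rot: [3.137, -0.17, 0.001]
ft_force: [0.5, 1.0, -0.3]
gripper_width: 0.0121
t 17.25 tcp [583.5 103.2  44.8] yaw -6.22 tilt z [ 7.e-04 -1.e-04 -1.e+00] board xy [-47.1  -1. ] F [ 0.5  1.  -0.3] w 12.1
wrist red 639 [658.1  95.8] board [27.9 -0.3]
wrist red 921 [602.5 102. ] board [-28.   -0.1]
wrist green 175 [532.1  25.9] board [-89.9 -83.3]
scene red 57 [537.1 196.9] board [-103.2   87.2]
scene red 68 [603.  101.2] board [-27.4  -0.8]
scene red 66 [680.8  90.6] board [51.1 -3. ]
scene green 68 [531.6  31.2] board [-90.9 -78.1]
```

View pics/b3w.png

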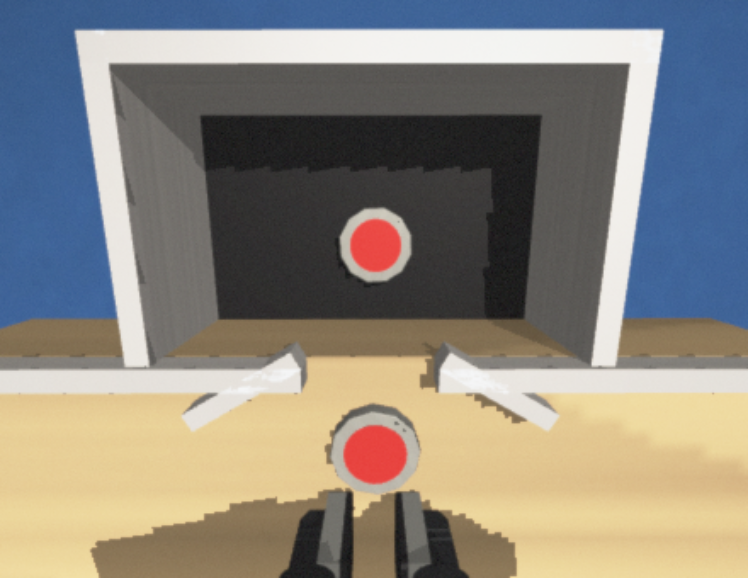

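The second cell is lined up with the gate at (375,453), so I make the same final push.

```bash
python3 -m creep '{"grip":[12,12,12,12,12,12,12,12,12],"xyz":[[5,-0.5,0],[5,-0.5,0],[5,-0.5,0],[5,-0.5,0],[4,-0.4,0],[4,-0.4,0],[3,-0.3,0],[0,0,0],[0,0,0]],"rot":[[0,0,0],[0,0,0],[0,0,0],[0,0,0],[0,0,0],[0,0,0],[0,0,0],[0,0,0],[0,0,0]]}'
python3 look.py b4
```

```text
clock: 18.3
position: [0.6133, 0.1009, 0.0448]
tool_rot: [3.137, -0.169, -0.0]
ft_force: [-1.1, 0.0, -0.4]
gripper_width: 0.0121
t 18.3 tcp [613.3 100.9  44.8] yaw -6.17 tilt z [-3.e-04 -1.e-04 -1.e+00] board xy [-17.1  -0. ] F [-1.1  0.  -0.4] w 12.1
wrist red 419 [667.8  94.6] board [37.7 -0.5]
wrist red 416 [654.1  98.7] board [23.7  2.1]
scene red 55 [537.2 196.9] board [-103.1   87.3]
scene red 41 [663.9  95.6] board [33.7  0.1]
scene red 53 [682.1  90.3] board [52.4 -3.2]
scene green 68 [531.4  31.2] board [-91.1 -78.1]
```

View pics/b4w.png

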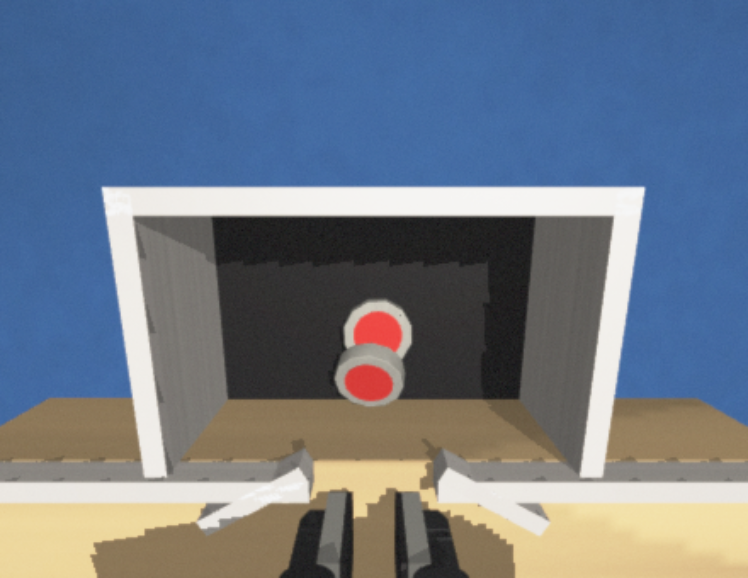

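The second cell is in the slot too, leaning on the first with its sticker at (369,382). Next is the last red cell, on a smoothly curving path.

```bash
python3 -m creep '{"grip":[12,12,12,12,12,12,12,12,12,12,12,12],"xyz":[[-5,0.5,10],[-15,5,20],[-15,15,0],[-15,20,0],[-15,20,0],[-10,20,0],[-8,20,0],[-4,12,0],[-2,8,0],[0,0,0],[0,0,-15],[0,0,-8]],"rot":[[0,0,0],[0,0,-6],[0,0,-6],[0,0,-6],[0,0,-6],[0,0,-6],[0,0,-6],[0,0,-6],[0,0,-6],[0,0,-6.8],[0,0,0],[0,0,0]]}'
python3 look.py c1
python3 - <<'E'
import numpy as np
P=np.array([[-101.5,87.3],[-70,42],[-63,0],[-25,0]])
t=np.linspace(0,1,2001)[:,None]
B=(1-t)**3*P[0]+3*t*(1-t)**2*P[1]+3*t*t*(1-t)*P[2]+t**3*P[3]
s=np.r_[0,np.cumsum(np.hypot(*np.diff(B,axis=0).T))];print(s[-1])
n=24
i=[int(np.searchsorted(s,q)) for q in np.linspace(0,s[-1]-1e-6,n+1)]
d=np.gradient(B,axis=0);h=np.degrees(np.arctan2(d[:,1],d[:,0]))
L=[[round(B[k,0],1),round(B[k,1],1),round(h[k],1)] for k in i]
import json;a=np.radians(h[0])
L=[[round(B[0,0]-8*np.cos(a),1),round(B[0,1]-8*np.sin(a),1),L[0][2]]]+L
import subprocess;print(L);print(subprocess.run(["python3","plan.py",json.dumps(L)],capture_output=True,text=True).stdout)
E
```

```text
clock: 19.65
position: [0.522, 0.2203, 0.0486]
tool_rot: [2.74, -1.526, -0.008]
ft_force: [0.1, -0.0, -0.2]
gripper_width: 0.0119
t 19.65 tcp [522.  220.3  48.6] yaw -58.25 tilt z [-0.007  -0.0021 -1.    ] board xy [-120.7  108.9] F [ 0.1 -0.  -0.2] w 11.9
wrist red 913 [538.3 196.6] board [-102.   87.]
scene red 55 [537.2 196.9] board [-103.1   87.3]
scene red 41 [663.9  95.5] board [33.7 -0. ]
scene red 53 [682.1  90.3] board [52.4 -3.2]
scene green 69 [531.5  31.2] board [-91.  -78.1]
121.56000813017873
[[np.float64(-106.1), np.float64(93.9), np.float64(-55.2)], [np.float64(-101.5), np.float64(87.3), np.float64(-55.2)], [np.float64(-98.6), np.float64(83.1), np.float64(-56.3)], [np.float64(-95.9), np.float64(78.9), np.float64(-57.4)], [np.float64(-93.2), np.float64(74.6), np.float64(-58.3)], [np.float64(-90.5), np.float64(70.2), np.float64(-59.2)], [np.float64(-88.0), np.float64(65.8), np.float64(-59.9)], [np.float64(-85.5), np.float64(61.5), np.float64(-60.5)], [np.float64(-83.0), np.float64(57.0), np.float64(-61.0)], [np.float64(-80.5), np.float64(52.6), np.float64(-61.2)], [np.f
[... 813 characters left out ...]
4(-30.1), np.float64(0.3), np.float64(-6.1)], [np.float64(-25.0), np.float64(0.0), np.float64(-0.0)]]
start tcp [524.6 221.2] yaw -61.4
[ 3.9 -7.1] turn 0.0
[ 2.8 -4.3] turn -1.1
[ 2.6 -4.3] turn -1.1
[ 2.5 -4.4] turn -0.9
[ 2.5 -4.5] turn -0.9
[ 2.2 -4.5] turn -0.7
[ 2.2 -4.5] turn -0.6
[ 2.2 -4.7] turn -0.5
[ 2.1 -4.6] turn -0.2
[ 1.9 -4.6] turn -0.1
[ 1.8 -4.8] turn 0.2
[ 1.9 -4.7] turn 0.4
[ 1.8 -4.8] turn 0.8
[ 1.7 -4.8] turn 1.2
[ 1.7 -4.7] turn 1.7
[ 1.6 -4.9] turn 2.4
[ 1.7 -5. ] turn 3.2
[ 1.6 -5. ] turn 4.0
[ 1.8 -5.2] turn 5.2
[ 2.1 -5.2] turn 6.3
[ 2.5 -5.2] turn 7.3
[ 2.9 -5. ] turn 7.7
[ 3.7 -4.6] turn 7.7
[ 4.2 -3.8] turn 7.1
[ 4.8 -3. ] turn 6.1
end tcp [585.3 103.2] yaw -6.2
```

View pics/c1w.png

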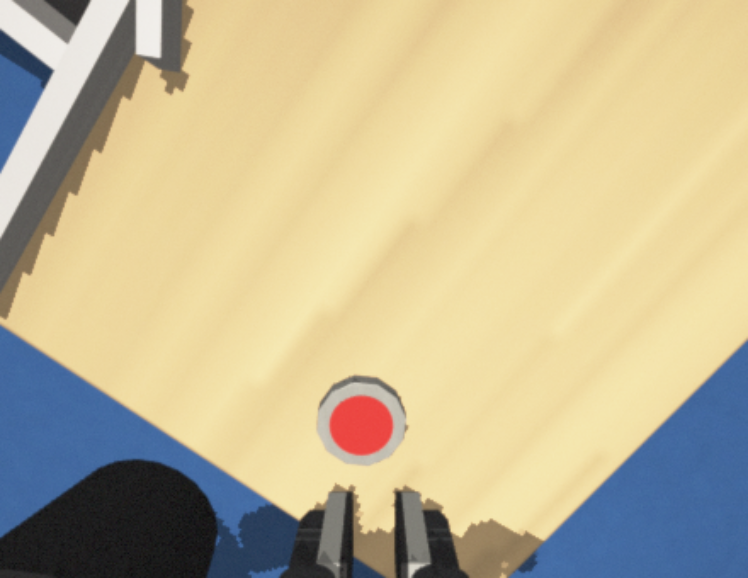

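```bash
python3 -m creep '{"grip":[12,12,12],"xyz":[[0,0,-4],[0,0,-3],[0,0,0]],"rot":[[0,0,0],[0,0,0],[0,0,0]]}' >/dev/null
python3 look.py c2
```

```text
t 20.1 tcp [524.1 218.3  42.7] yaw -58.61 tilt z [-5.5e-03 -9.0e-04 -1.0e+00] board xy [-118.4  107.2] F [ 0.1 -0.8  0.2] w 12.0
wrist red 977 [538.8 198.4] board [-101.7   88.9]
scene red 55 [537.1 197.1] board [-103.3   87.4]
scene red 41 [663.9  95.6] board [33.7  0.1]
scene red 53 [682.1  90.3] board [52.4 -3.2]
scene green 69 [531.5  31.1] board [-90.9 -78.2]
```

View pics/c2w.png

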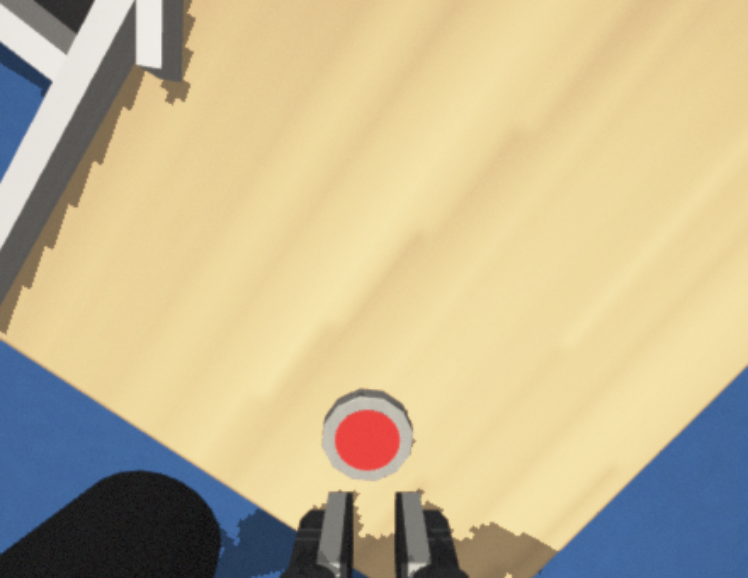

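```bash
python3 -m creep '{"grip":[12,12],"xyz":[[0,0,1],[0,0,0]],"rot":[[0,0,0],[0,0,0]]}' >/dev/null
python3 -c "
from plant import r
from h import *
st(r);print(r.observe()['qpos'].round(2))"
```

```text
t 20.45 tcp [523.8 219.2  44.1] yaw -58.52 tilt z [-0.005  -0.0015 -1.    ] board xy [-118.8  107.9] F [-0.9  0.3 -0. ] w 12.0
[-0.69  0.45  0.28  1.9  -0.16  0.82 -2.92]
```

Joint 7 is at -2.92, close to its limit, so the yaw stopped at -58.5°. I'll use a shallower fork yaw (board -47°) and replan.

```bash
python3 plan.py '[[-105.6,92.1,-47],[-101.5,87.7,-47],[-99,83.4,-47],[-96.4,79,-47],[-93.8,74.6,-47],[-91.2,70.2,-47],[-88.6,65.8,-47],[-86,61.5,-47],[-83.4,57.1,-47],[-80.8,52.7,-47],[-78.2,48.3,-47],[-75.6,44,-46],[-73,39.6,-45],[-70.4,35.2,-44],[-67.8,30.8,-43],[-65.2,26.4,-42],[-62.6,22.1,-40],[-59.5,18,-37],[-56.3,14.2,-34],[-52.7,10.6,-30],[-48.7,7.4,-25],[-44.4,4.7,-20],[-40,2.6,-14],[-35,1.1,-8],[-30.5,0.3,-3],[-27,0,0]]'
```

```text
start tcp [522.5 217.7] yaw -53.2
[ 3.6 -4.8] turn 0.0
[ 2.  -4.5] turn 0.0
[ 2.1 -4.7] turn 0.0
[ 2.1 -4.7] turn 0.0
[ 2.1 -4.7] turn 0.0
[ 2.1 -4.7] turn 0.0
[ 2.1 -4.6] turn 0.0
[ 2.1 -4.7] turn 0.0
[ 2.1 -4.7] turn 0.0
[ 2.1 -4.7] turn 0.0
[ 1.9 -4.8] turn 1.0
[ 1.8 -4.9] turn 1.0
[ 1.8 -4.9] turn 1.0
[ 1.9 -4.9] turn 1.0
[ 1.9 -4.9] turn 1.0
[ 1.6 -5.1] turn 2.0
[ 1.9 -5.2] turn 3.0
[ 2.1 -4.9] turn 3.0
[ 2.4 -5.1] turn 4.0
[ 2.7 -5.1] turn 5.0
[ 3.2 -4.7] turn 5.0
[ 3.4 -4.5] turn 6.0
[ 4.3 -4.1] turn 6.0
[ 4.1 -3. ] turn 5.0
[ 3.3 -1.7] turn 3.0
end tcp [583.3 103.4] yaw -6.2
```

```bash
python3 -m creep '{"grip":[12,12,12],"xyz":[[-1.3,-1.5,0.5],[0,0,0],[0,0,0]],"rot":[[0,0,5.3],[0,0,0],[0,0,0]]}' >/dev/null
python3 look.py c3
```

```text
t 20.75 tcp [522.4 217.6  44.4] yaw -53.33 tilt z [-0.005  -0.0021 -1.    ] board xy [-120.   106.2] F [-0.5  0.2  0. ] w 12.1
wrist red 959 [538.8 198.1] board [-101.7   88.6]
scene red 54 [537.2 197. ] board [-103.2   87.4]
scene red 40 [663.8  95.5] board [33.6  0. ]
scene red 53 [682.1  90.3] board [52.4 -3.2]
scene green 69 [531.4  31.2] board [-91.1 -78.1]
```

View pics/c3w.png

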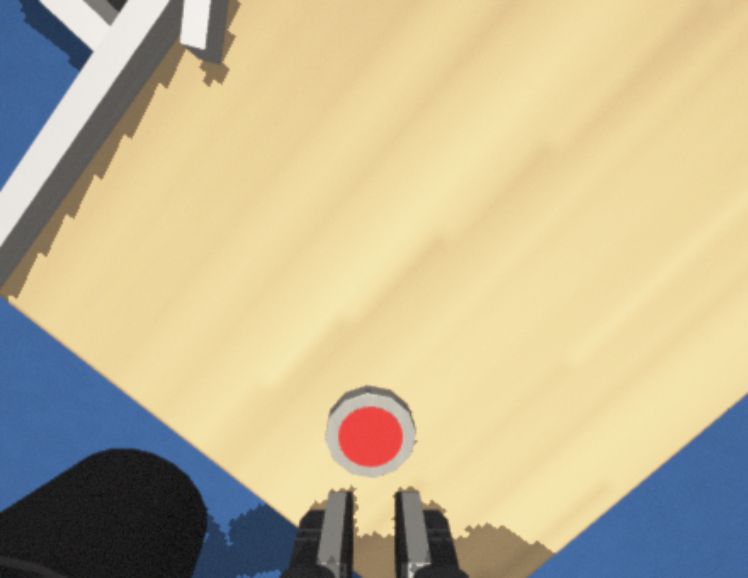

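The cell at (370,437) is well centred on the fork gap. I push the first half.

```bash
python3 -m creep '{"grip":[12,12,12,12,12,12,12,12,12,12,12,12],"xyz":[[3.6,-4.8,0.2],[2,-4.5,0],[2.1,-4.7,0],[2.1,-4.7,0],[2.1,-4.7,0],[2.1,-4.7,0],[2.1,-4.6,0],[2.1,-4.7,0],[2.1,-4.7,0],[2.1,-4.7,0],[1.9,-4.8,0],[0,0,0]],"rot":[[0,0,0],[0,0,0],[0,0,0],[0,0,0],[0,0,0],[0,0,0],[0,0,0],[0,0,0],[0,0,0],[0,0,0],[0,0,1],[0,0,0]]}' >/dev/null
python3 look.py c4
```

```text
t 22.1 tcp [547.1 164.7  44.6] yaw -52.28 tilt z [-0.0049 -0.0028 -1.    ] board xy [-89.8  56.3] F [-0.  -0.5  0.2] w 11.6
wrist red 496 [643.   96.7] board [12.9 -1.1]
wrist red 606 [632.8 100.7] board [2.3 1.9]
wrist red 931 [559.  150.4] board [-76.5  43.4]
wrist green 1671 [531.3  29.5] board [-91.  -79.8]
scene red 61 [557.9 147.9] board [-77.3  40.8]
scene red 41 [664.   95.7] board [33.8  0.3]
scene red 53 [682.1  90.3] board [52.4 -3.2]
scene green 68 [531.4  31.2] board [-91.1 -78.1]
```

View pics/c4w.png

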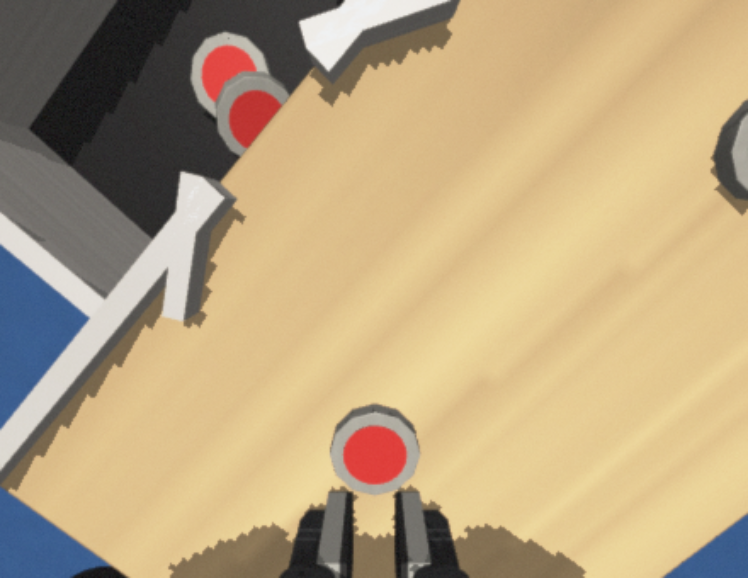

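```bash
python3 -m creep '{"grip":[12,12,12,12,12,12,12,12],"xyz":[[1.8,-4.5,0],[1.8,-4.5,0],[1.9,-4.5,0],[1.9,-4.5,0],[1.6,-5.1,0],[1.9,-5.2,0],[2.1,-4.9,0],[0,0,0]],"rot":[[0,0,1],[0,0,1],[0,0,1],[0,0,1],[0,0,2],[0,0,3],[0,0,3],[0,0,0]]}' >/dev/null
python3 look.py c5; python3 plan.py '[[-56.3,14.2,-34],[-52.7,10.6,-30],[-48.7,7.4,-25],[-44.4,4.7,-20],[-40,2.6,-14],[-35,1.1,-8],[-30.5,0.3,-3],[-27,0,0]]'
```

```text
t 23.05 tcp [560.2 131.2  44.6] yaw -40.31 tilt z [-0.0042 -0.0038 -1.    ] board xy [-73.2  24.4] F [-0.1  0.3 -0.7] w 12.1
wrist red 473 [649.4  91.2] board [19.8 -5.8]
wrist red 696 [637.1  95.9] board [ 7.1 -2.4]
wrist red 922 [575.  119.9] board [-57.2  14.7]
wrist green 1131 [530.1  30.6] board [-92.3 -78.9]
scene red 61 [574.4 117.5] board [-57.6  12.3]
scene red 40 [663.8  95.5] board [33.6  0. ]
scene red 53 [682.1  90.3] board [52.4 -3.2]
scene green 68 [531.6  31.2] board [-90.9 -78.1]
start tcp [560.  131.7] yaw -40.2
[ 2.4 -5.1] turn 4.0
[ 2.7 -5.1] turn 5.0
[ 3.2 -4.7] turn 5.0
[ 3.4 -4.5] turn 6.0
[ 4.3 -4.1] turn 6.0
[ 4.1 -3. ] turn 5.0
[ 3.3 -1.7] turn 3.0
end tcp [583.3 103.4] yaw -6.2
```

View pics/c5w.png

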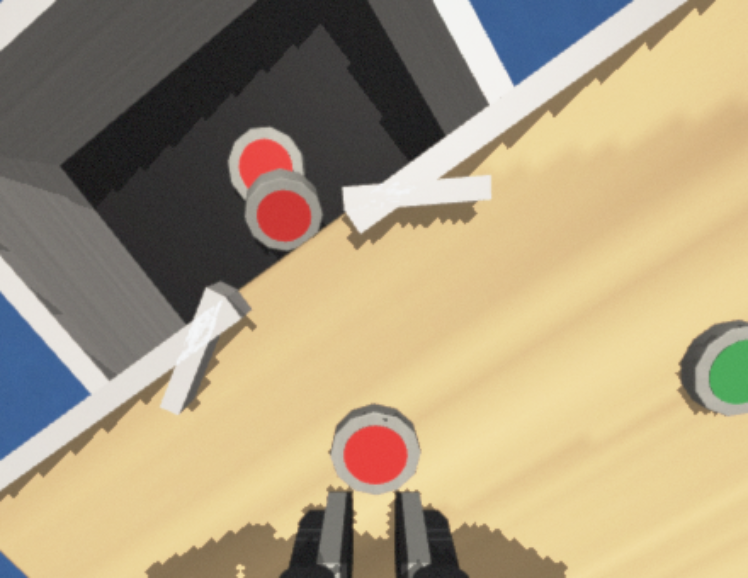

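```bash
python3 -m creep '{"grip":[12,12,12,12,12,12,12,12],"xyz":[[2.4,-4.8,0],[2.6,-5,0],[3.2,-4.7,0],[3.4,-4.5,0],[4.2,-4.1,0],[4.1,-3,0],[3.3,-1.7,0],[0,0,0]],"rot":[[0,0,4],[0,0,5],[0,0,5],[0,0,6],[0,0,6],[0,0,5],[0,0,3],[0,0,0]]}' >/dev/null
python3 look.py c6
```

```text
t 24.0 tcp [583.3 104.8  44.6] yaw -6.28 tilt z [-0.0016 -0.0052 -1.    ] board xy [-47.4   0.6] F [-0.7  0.7  0.1] w 12.1
wrist red 450 [660.   95.8] board [29.8 -0.1]
wrist red 547 [646.9  99.9] board [16.3  2.6]
wrist red 926 [602.4 103.7] board [-28.3   1.6]
wrist green 250 [531.6  26.3] board [-90.4 -83. ]
scene red 67 [602.5 103.1] board [-28.1   1. ]
scene red 38 [663.9  95.6] board [33.7  0.2]
scene red 52 [682.   90.2] board [52.3 -3.3]
scene green 68 [531.5  31.1] board [-91.  -78.2]
```

View pics/c6w.png

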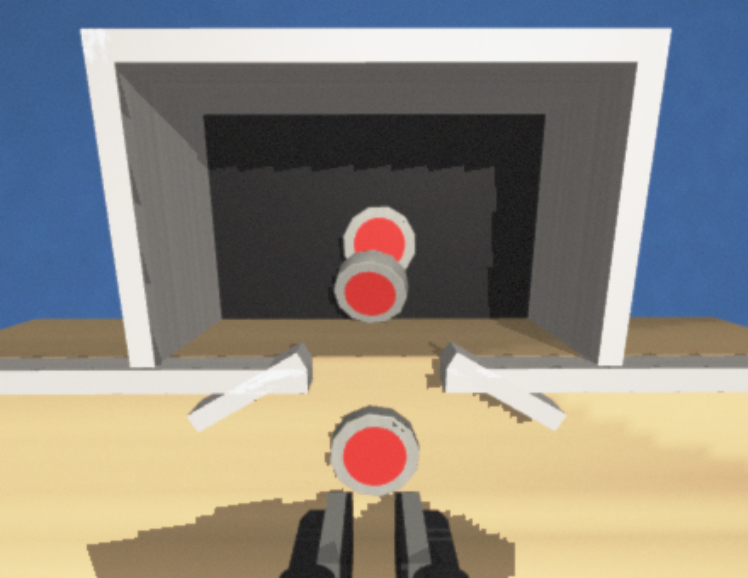

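The last cell is at (375,455) and the gate centre is at about 378. I push it through with a small -y correction.

```bash
python3 -m creep '{"grip":[12,12,12,12,12,12,12,12,12],"xyz":[[5,-1,0],[5,-1,0],[5,-0.7,0],[5,-0.6,0],[4,-0.5,0],[4,-0.4,0],[3,-0.3,0],[0,0,0],[0,0,0]],"rot":[[0,0,0],[0,0,0],[0,0,0],[0,0,0],[0,0,0],[0,0,0],[0,0,0],[0,0,0],[0,0,0]]}' >/dev/null
python3 look.py c7
```

```text
t 25.05 tcp [613.8 100.4  44.5] yaw -6.23 tilt z [-0.0022 -0.0053 -1.    ] board xy [-16.6  -0.5] F [-0.2  0.2  0.1] w 11.8
wrist red 440 [668.   94.7] board [37.9 -0.3]
wrist red 410 [651.6  97.1] board [21.4  0.3]
scene red 34 [658.8  94.1] board [28.9 -1.9]
scene red 58 [681.7  90.5] board [52. -3.]
scene green 68 [531.4  31.1] board [-91.  -78.2]
```

View pics/c7w.png

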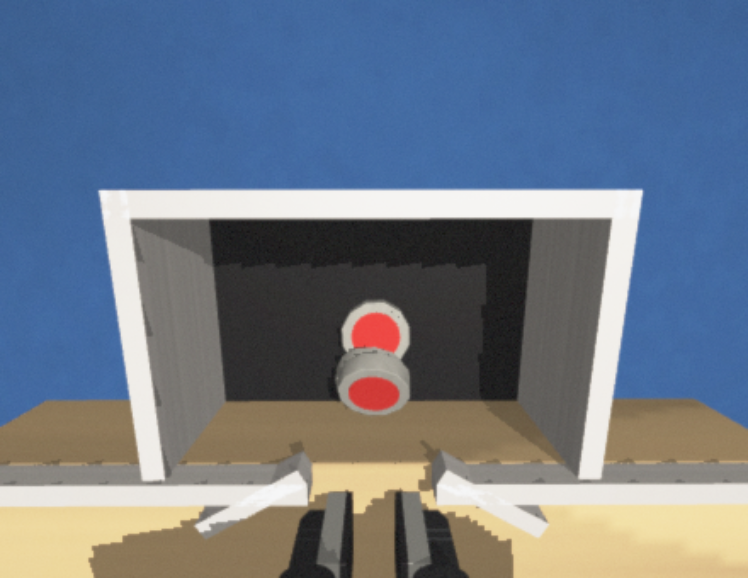

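The third cell has dropped onto the second: its sticker is at (374,393), well below the deck. I retreat and check from clear of the scene.

```bash
python3 -m creep '{"grip":[12,12,12,12,12,12,12,12,12],"xyz":[[-5,0.5,5],[-5,0.5,30],[-20,0,35],[-30,-20,35],[-30,-40,20],[-30,-45,0],[0,-45,0],[0,-45,0],[0,0,0]],"rot":[[0,0,0],[0,0,0],[0,0,0],[0,0,0],[0,0,0],[0,0,0],[0,0,0],[0,0,0],[0,0,0]]}' 
python3 - <<'E'
from plant import r
from h import *
cells(r,'scene','d1');cells(r,'top','d1')
im=r.grab_frame('scene');cv2.imwrite('pics/d1s.png',im[:,:,::-1])
for t in ["cup","battery","tin"]: print(t,r.look_for(t,'top')[:1],r.look_for(t,'scene')[:1])
st(r)
E
```

```text
clock: 26.1
position: [0.4971, -0.0949, 0.1689]
tool_rot: [3.127, -0.188, -0.0]
ft_force: [0.1, 0.2, 0.3]
gripper_width: 0.0123
scene red 34 [658.8  94.1] board [28.9 -1.9]
scene red 58 [681.7  90.5] board [52. -3.]
scene green 68 [531.4  31.2] board [-91.1 -78.1]
top red 29 [634.5  95.3] board [ 4.6 -3.3]
top green 49 [534.   30.8] board [-88.4 -78.3]
cup [{'point': [0.5892, 0.3126, 0.0453], 'score': 0.6}] [{'point': [0.5792, 0.3035, 0.059], 'score': 0.77}]
battery [{'point': [0.5823, -0.0973, 0.0699], 'score': 0.5}] [{'point': [0.5879, -0.0942, 0.0488], 'score': 0.6}]
tin [{'point': [0.4476, -0.1081, 0.0442], 'score': 0.7}] [{'point': [0.4689, -0.1134, 0.0435], 'score': 0.92}]
t 26.55 tcp [498.6 -86.2 167.9] yaw -6.12 tilt z [-0.0021 -0.0051 -1.    ] board xy [-111.1 -198.4] F [-0.5  0.2  0.5] w 11.9
```

View pics/d1s.png

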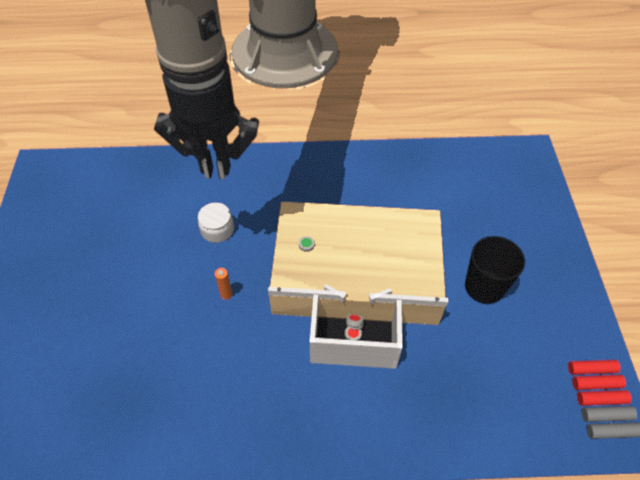

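View pics/d1_top.png

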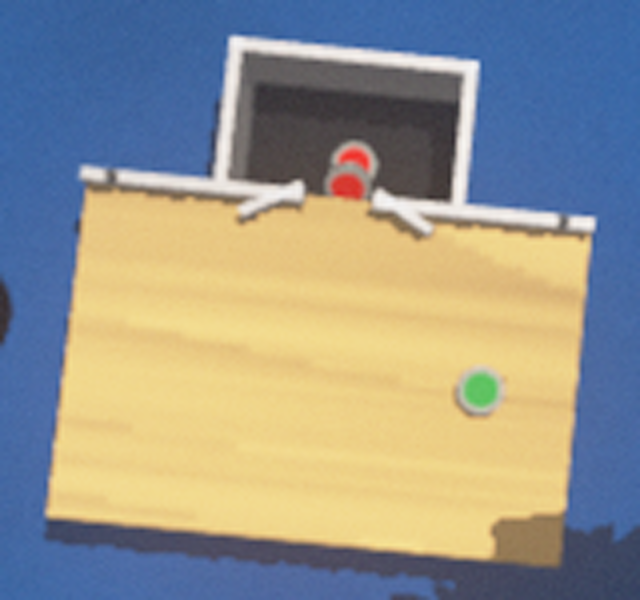

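View pics/d1_scene.png

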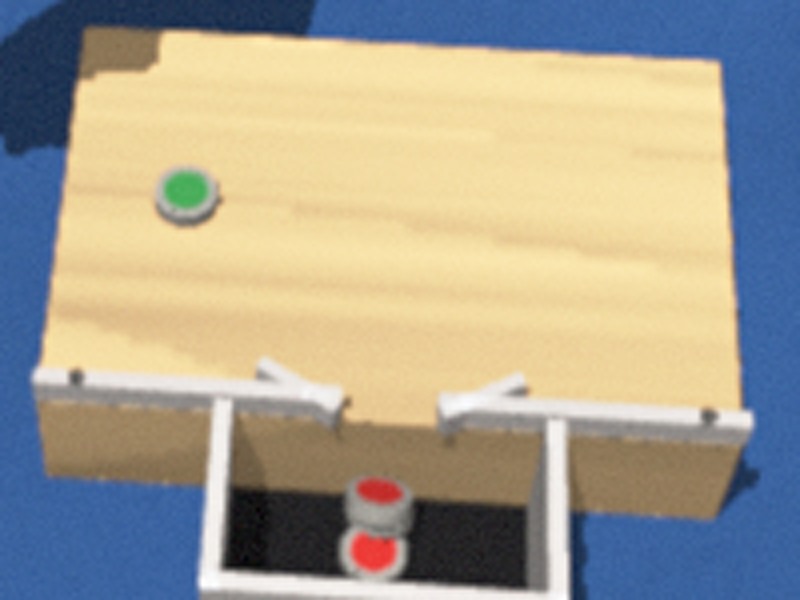

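All three red cells are in the slot, with one lying flat and two stacked and leaning on it. The deck holds only the green cell, which has not moved. The cup, battery and tin are standing, and the arm is clear and still, so I hand in.

```bash
python3 -c "
from plant import r
print(r.finish_job())"
```

```text
the job is handed in; nothing more can be done
None
```

All three spent cells are in the slot. I swept each one along the deck with the fingertips and through the gate, one at a time, and saw each drop before going to the next. I handed in at about 26.6 s of the 54 s allowed.

**Last checks:**
- **Cells in the slot:** only two red stickers show in the slot. One cell lies flat and the second leans on it. The third lies on top of the second and hides it in the final pictures. No red cell is left on the deck.
- **Good cell:** it stayed within about 0.2 mm of where it started.
- **Cup, battery and tin:** they are standing where they were in the pictures. The detector's positions shifted up to 9 mm for the tin and about 4 mm or less for the cup and battery. The arm never went down near any of them, so I put that down to detector noise.

**What didn't go as expected:**
- **Fingertip height:** the real fingertips sat about 17 mm above the reported tool point. I found the deck with a light touch that pressed about 23 N through the fingertips.
- **Joint 7:** it came close to its limit (-2.92 of -2.94) while lining up the last cell, so I used a shallower approach angle.

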